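Emptying a drop-bottom box of toy wheels into the stock crate

ROBOT

A 7-joint arm with a two-finger parallel gripper is mounted at the origin on the work surface. World frame = base frame: x ahead of the robot, y to its left, z up, the work surface at z = 0. Lengths are in m, angles in rad, forces in N, time in s.
With the tool pointing down it reaches from about 0.4 to 0.85 m from the base axis. Payload 4.4 kg.
Tool frame: the origin (TCP) lies midway between the tips of the shut fingers; the grasp point (between the pads) lies 19 mm behind it (hold_point_z is the distance from the TCP to the grasp point, in m); z points along the fingers, y is the direction in which the jaws open and shut (so a half turn about z gives the same grasp; the last joint's range is limited). The gripper opens to 94 mm and grips with 3 to 60 N. Pads are 16 mm wide; open, the fingers measure 119 mm over their backs; the gripper's body (75 mm by 177 mm) begins 78 mm behind the grasp point.
Start: joints at [-1.222, 0.628, 0.038, 1.517, -0.027, 0.996, -0.02], TCP at [0.262, 0.595, 0.205] pointing down, gripper open.
Joint ranges: [-3.06, 3.06], [-0.37, 2.12], [-1.25, 1.32], [0.18, 2.47], [-1.1, 4.24], [0.23, 1.98], [-2.94, 2.94]. Speed limits (rad/s): [2.57, 2.57, 3.14, 3.14, 3.14, 3.14, 3.14].

INTERFACE

Orientations are given as a unit quaternion [w, x, y, z].
In Python, from bench import * gives the robot as it stands.
- The arm moves only by the tool jog_arm, never from a script. Its argument "steps" is a list that holds one entry, the list of rows, each a list of 7 numbers: the shift along the tool's x, y, z as a fraction of full scale, then the turn, a rotation vector about the tool's x, y, z as a fraction of full scale, then the gripper command: -1 is shut, 1 is fully open, values between are in proportion. In form: [[[x, y, z, wx, wy, wz, fingers], ...]]. A call has exactly 8 rows; each row shifts and turns the commanded pose from where the row before left it, along the tool's axes as they then stand; what a row does not reach is not made up. Full scale, the value 1, is 2 cm for a shift and 0.15 rad for a turn. A row lasts 1/8 s, in which the tool goes at most 62.5 mm and 10.7 degrees, less where a joint would pass 70% of its speed; a pose out of reach is approached as far as the arm can. A call with a number of a shift or a turn outside -1 to 1 is refused whole. A call with a gripper value outside its range is refused whole. The fingers move at their own pace and stop on an object; "squeeze" is the grip in N (left out, the last holds). Time passes only in rows, so rows that do not move let the fingers close, or fill a call up. It gives the time, the measured TCP pose, the force and the opening at its end, in the units of the state.
- read_state(): the state, without advancing time (a new reading comes with each control period).
- grab_frame(name): name is "scene" or "top"; returns a dict with "img" (420x560x3 uint8, blue, green, red), "camera_matrix" (3x3 intrinsics, pixels), "xyz" and "orientation" of the camera in the world. Camera axes: x right, y up, looking along -z (the intrinsics and any distortion apply to the point x, -y, -z); pixel columns grow to the right and rows downward; lengths in m; the calibration is good to about 2 mm. A picture is of the moment at which its call begins. There is no depth.
- job_done(): hands the job in, once; it reports no verdict.
Trained networks look in a picture, given as the dict that the camera call returned (one of the last four; its "shot" number tells which), for a name from the list of things; names that differ only in an ending like _2 or _b are one class to them, and where a whole thing is asked for, a point or a joint stands for the part that bears it (a point fixed in the world has none). Each returns a list of dicts, best first, with "conf" (0 to 1); they miss things now and then, are a little off and sometimes report something else, mostly with a low value. They report only what shows in the picture. A call takes as long as a camera call.
- spot_in(picture, name): "at" ([x, y, z] in m, in the coordinates of the camera as it stood for that picture, good to about 4 mm: the middle of the surface that is visible of it).
The state is a dict: "time": time; "joint_pos": joint angles; "joint_velocities": joint speeds; "effort": joint torques, N m; "ee_pos": TCP position; "tcp_rot": TCP orientation; "contact_force": force on the tool from outside, world axes, zero at the start; "wrist_torque": the same for the moment, N m; "finger_gap": finger opening in m.
Only numpy, scipy, OpenCV 4.12 (cv2) and the standard library are available. Lean on these libraries where they do the work, as an engineer would, in place of code of your own. Each camera call takes 0.05 s, during which the arm holds its last target.

TASK

Clear the batten that was left lying across the emptying stand and lay it flat on the bench beside it. Carry the drop-bottom box level by its carrying bar and set it down in the stand with its latch at the open front, let go, then turn the box's latch so that the floor drops open and all five wheels fall into the crate underneath. Lower things rather than dropping them, do not let the floor open before the box sits in the stand, and leave the other things on the bench where they are.

Things in the scene. Friction and masses are not known exactly. Their poses are not given: they have to be found in the camera images.
- nest (a point): Grey angle-iron emptying stand fixed to the bench, turned up to 17 deg; this point: centre of its seat, 130 mm up; +x to its closed back, -x to its open front (towards the robot), z up. Ledge tops at this height along x at y = +-80 to 96 mm, then lips; a box has 5 mm play each way. Lips, front corner stops and back bar flare out, rising 14 mm. Reaches x -122 (crate front) to +82 mm, y +-116 mm.
- crate_in (a point): Centre of the inner floor of the open plywood crate that stands fixed in the stand under the seat, 6 mm above the bench; same axes as the seat. Crate 200 (x) by 184 (y) by 60 mm high outside, walls and floor 6 mm; its front sticks out 45 mm in front of the ledges. The way down to it from the seat is open.
- box_grip (a point): Centre of the drop-bottom box's wooden carrying bar, 140 mm above the middle of the box's underside; axes as the box's. Bar 22 mm thick (x), 24 mm high (z), 150 mm long (along y), a steel strap at each end, 43 mm of free space between it and the box's rim. When the box is seated this point is 140 mm above the seat point.
- dropbox: Plywood box, open top, origin at the centre of its underside, z up; latch on the front (-x), floor hinge at the back (+x). 136 (x) by 150 (y) by 85 mm high; a runner 16 mm high low on each side makes it 182 mm wide (y) and sits on the stand's ledges. 0.55 to 0.8 kg loaded. Starts upright on the bench, turned up to 40 deg. Fits the stand only with -x to the open front.
- latch_grip (a point): Turn latch: centre of its T handle, 84 mm in front (-x) of the box's middle, 120 mm above its underside. The handle is a dark steel bar 56 mm long, 12 mm thick, 24 mm high on an upright 10 mm shaft; shut, it lies along the box's x (this point's x axis runs along the bar and turns with it). A foot at the bottom of the shaft holds up the floor.
- latch (a joint): Angle of the turn latch, rad: 0 shut, grows as the T handle turns anticlockwise seen from above, stop at 1.35; the floor comes free at about 0.9. Starts between 0 and 0.15; stiff by friction of 0.03 N m, no spring, stays where it is left.
- floor_flap (a joint): Angle of the box's hinged floor, rad: 0 shut, about 1.35 hanging open. Falls by its own weight once the latch is off. The floor panel is 120 mm long from the hinge, 130 mm wide, and hangs down into the crate.
- batten_c (a point): Loose pine batten 40 (x) by 230 (along its y) by 20 mm (z), 0.11 kg, this point at its centre. It starts lying flat across the lips of the stand, its long axis roughly along the stand's y, its underside 144 mm above the bench.
- batten: The same batten; origin at the centre of its underside.
- wheel0: Beech toy wheel, a disc 34 mm across and 14 mm thick; origin at the centre of one face. Starts lying on the floor inside the box.
- wheel1: Beech toy wheel, a disc 34 mm across and 14 mm thick; origin at the centre of one face. Starts lying on the floor inside the box.
- wheel2: Beech toy wheel, a disc 34 mm across and 14 mm thick; origin at the centre of one face. Starts lying on the floor inside the box.
- wheel3: Beech toy wheel, a disc 34 mm across and 14 mm thick; origin at the centre of one face. Starts lying on the floor inside the box.
- wheel4: Beech toy wheel, a disc 34 mm across and 14 mm thick; origin at the centre of one face. Starts lying on the floor inside the box.
- drill: Bystander: cordless drill standing on its battery; origin under the battery's centre. 205 mm tall; battery 115 (x) by 78 mm; its head, at a height of 140 to 205 mm, reaches from x = -70 to +120 mm.
- glue: Bystander: white glue bottle, 64 mm across, 190 mm tall, upright; origin under its centre.
- pot: Bystander: grey metal pencil pot, 76 mm across, 100 mm tall, the pencils reach up to about 175 mm; origin under its centre.
- hammer: Bystander: hammer lying down, 270 mm long along its x, origin near mid-length; head about 100 mm across.
- tape: Bystander: roll of tape, 90 mm across, 25 mm high; origin under its centre.
- sander: Bystander: cork sanding block, 110 (x) by 65 by 38 mm; origin under its centre.
- clamp: Bystander: bar clamp lying flat, 260 mm long along its y, its jaws reaching 85 mm to its -x, 26 mm high; origin under its bar's middle.

How it is judged:
By the outcome, as a careful person would: the job done as asked, in the order asked, and still so for the second after the job is handed in, with the robot touching nothing.
It also fails if it takes over 59 s, if anything falls off the work surface, if the arm or the gripper's body presses on something with over 40 N, if the wrist force passes 120 N, or if a joint passes its speed limit or range.

## Working session

There is one attempt and no reset: what is moved stays moved. The work goes in short steps, Python scripts to look and compute and a tool call to move; the robot and the scene stay as the last step left them, time stands still between calls to the robot, and variables do not carry over. Pictures are saved under pics/ and viewed, and the job is handed in when it is done.

Besides the shell and the picture viewer there is one more tool, called after "Call:" by a JSON object that holds its "name" and its "arguments", one argument or row to a line. jog_arm: Moves the arm, as the interface text tells. Its arguments: {"type":"object","properties":{"steps":{"type":"array","items":{"type":"array","items":{"type":"array","items":{"type":"number","minimum":-1,"maximum":1}}}},"squeeze":{"type":"number"}},"required":["steps"]}

```bash
ls; mkdir -p pics; python3 - <<'E'
from bench import *
import cv2,pickle
print(read_state())
for n in ("scene","top"):
    p=grab_frame(n); cv2.imwrite(f"pics/{n}0.png",p["img"]); pickle.dump(p,open(f"{n}0.pkl","wb"))
    print(n,p["camera_matrix"],p["xyz"],p["orientation"],p.keys())
E
```

```text
pics
{'time': 0.0, 'joint_pos': array([-1.22179163,  0.6293091 ,  0.03843012,  1.51832467, -0.02697799,
        0.99629265, -0.0199971 ]), 'joint_velocities': array([-0.00019426, -0.00053941,  0.00069842, -0.00126267,  0.002511  ,
        0.00046935, -0.00071921]), 'effort': array([ 6.61858649e-04, -5.49739552e+01,  1.14357647e+00, -1.86636132e+01,
       -5.22568775e-02,  2.38369679e-02,  1.63998975e-04]), 'ee_pos': array([0.26167099, 0.59430108, 0.20459176]), 'tcp_rot': array([-1.70993836e-04,  2.05906085e-01,  9.78571336e-01, -8.91799633e-04]), 'contact_force': array([-0.9009999 , -0.43432618,  0.12421342]), 'wrist_torque': array([ 0.02769624,  0.04694486, -0.01061305]), 'finger_gap': 0.09386719756298709}
scene [[485.06497345   0.         283.27701674]
 [  0.         485.06497345 207.24948294]
 [  0.           0.           1.        ]] [1.47096614 0.24624198 1.02350364] [0.55508378 0.23465794 0.31339899 0.73389285] dict_keys(['img', 'camera_matrix', 'xyz', 'orientation', 'shot'])
top [[387.14511485   0.         280.78789695]
 [  0.         387.14511485 208.51874456]
 [  0.           0.           1.        ]] [ 0.44075148 -0.00754753  1.37338777] [-0.70505878 -0.0352106   0.02957025  0.70765665] dict_keys(['img', 'camera_matrix', 'xyz', 'orientation', 'shot'])
```

View pics/scene0.png

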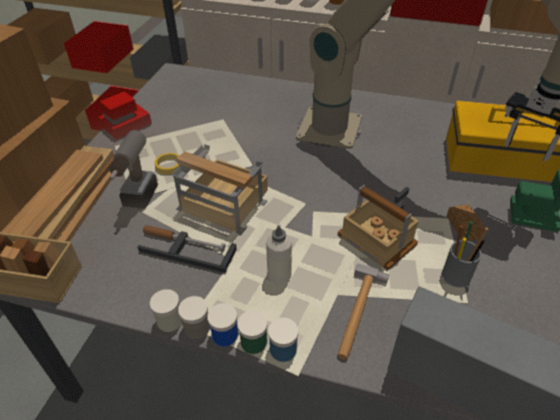

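View pics/top0.png

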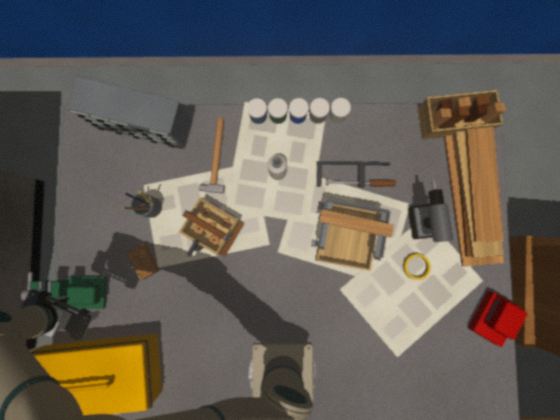

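```bash
cat > h.py <<'E'
from bench import *
import cv2,numpy as np,pickle
from scipy.spatial.transform import Rotation as R
def rot(q): return R.from_quat([q[1],q[2],q[3],q[0]])
def w(p,a): return rot(p["orientation"]).apply(a)+p["xyz"]
def proj(p,X):
    c=rot(p["orientation"]).inv().apply(np.atleast_2d(X)-p["xyz"])
    K=p["camera_matrix"]; c=c*[1,-1,-1]; u=c@K.T; return u[:,:2]/u[:,2:]
def unproj(p,uv,z):
    K=p["camera_matrix"]; uv=np.atleast_2d(uv)
    d=np.c_[(uv-[K[0,2],K[1,2]])/K[0,0],np.ones(len(uv))]*[1,-1,-1]
    d=rot(p["orientation"]).apply(d); s=(z-p["xyz"][2])/d[:,2]
    return p["xyz"]+d*s[:,None]
E
python3 - <<'E'
from h import *
import time
names="nest crate_in box_grip dropbox latch_grip batten_c batten wheel0 drill glue pot hammer tape sander clamp".split()
for n in ("scene","top"):
    p=grab_frame(n)
    for m in names:
        r=spot_in(p,m)
        print(n,m,[(round(float(d["conf"]),2),w(p,d["at"]).round(3).tolist()) for d in r[:(6 if m=="wheel0" else 2)]])
print(read_state()["time"])
E
```

```text
scene nest [(0.84, [0.537, -0.222, 0.051])]
scene crate_in [(0.96, [0.536, -0.223, 0.049])]
scene box_grip [(0.97, [0.528, 0.25, 0.053]), (0.21, [0.507, 0.248, 0.029])]
scene dropbox [(0.9, [0.528, 0.254, 0.051])]
scene latch_grip []
scene batten_c [(0.56, [0.518, -0.226, 0.166]), (0.5, [0.731, 0.018, 0.106])]
scene batten [(0.56, [0.518, -0.226, 0.166]), (0.5, [0.731, 0.018, 0.106])]
scene wheel0 [(0.53, [0.599, 0.46, 0.083]), (0.42, [0.498, 0.283, 0.035]), (0.42, [0.509, 0.245, 0.031]), (0.31, [0.472, 0.251, 0.018])]
scene drill [(0.62, [0.544, -0.472, 0.097]), (0.22, [0.54, -0.223, 0.053])]
scene glue [(0.89, [0.727, 0.018, 0.106])]
scene pot [(0.83, [0.598, 0.463, 0.083])]
scene hammer [(0.91, [0.746, 0.233, 0.027]), (0.48, [0.507, 0.246, 0.034])]
scene tape [(0.89, [0.373, -0.475, 0.022])]
scene sander [(0.95, [0.399, 0.475, 0.039])]
scene clamp [(0.84, [0.702, -0.273, 0.022])]
top nest [(0.87, [0.454, -0.235, 0.004])]
top crate_in [(0.85, [0.454, -0.236, 0.003])]
top box_grip [(0.95, [0.495, 0.249, 0.053]), (0.4, [0.451, -0.23, 0.002])]
top dropbox [(0.88, [0.495, 0.249, 0.051])]
top latch_grip [(0.16, [0.515, 0.199, 0.032])]
top batten_c [(0.9, [0.503, -0.231, 0.161])]
top batten [(0.9, [0.503, -0.231, 0.161])]
top wheel0 [(0.55, [0.456, 0.236, 0.027]), (0.53, [0.549, 0.268, 0.037]), (0.5, [0.49, 0.29, 0.034]), (0.46, [0.513, 0.2, 0.035])]
top drill [(0.7, [0.52, -0.476, 0.184])]
top glue [(0.62, [0.689, 0.014, 0.141])]
top pot [(0.9, [0.57, 0.458, 0.07]), (0.72, [0.503, 0.249, 0.014])]
top hammer [(0.97, [0.727, 0.235, 0.026])]
top tape [(0.76, [0.361, -0.466, 0.021])]
top sander [(0.66, [0.386, 0.478, 0.04]), (0.52, [0.505, -0.23, 0.161])]
top clamp [(0.74, [0.668, -0.275, 0.021]), (0.33, [0.488, 0.294, 0.037])]
1.7
```

```bash
cat > crop.py <<'E'
import cv2,pickle,numpy as np
def crop(img,x0,y0,x1,y1,s,fn,step=10,draw=()):
    c=cv2.resize(img[y0:y1,x0:x1],None,fx=s,fy=s,interpolation=cv2.INTER_CUBIC)
    c=np.clip(c.astype(float)*1.4,0,255).astype(np.uint8)
    for x in range((x0//step+1)*step,x1,step):
        cv2.line(c,((x-x0)*s,0),((x-x0)*s,6),(0,255,255),1); cv2.putText(c,str(x),((x-x0)*s-10,16),0,.35,(0,255,255),1)
    for y in range((y0//step+1)*step,y1,step):
        cv2.line(c,(0,(y-y0)*s),(6,(y-y0)*s),(0,255,255),1); cv2.putText(c,str(y),(8,(y-y0)*s+4),0,.35,(0,255,255),1)
    for pl,col in draw:
        pl=np.round((np.asarray(pl)+.5-[x0,y0])*s).astype(int)
        cv2.polylines(c,[pl.reshape(-1,1,2)],True,col,1)
    cv2.imwrite(fn,c)
E
python3 - <<'E'
import pickle
from crop import *
t=pickle.load(open("top0.pkl","rb"))["img"]; s=pickle.load(open("scene0.pkl","rb"))["img"]
crop(t,170,180,270,270,8,"pics/t_box.png"); crop(t,305,185,405,275,8,"pics/t_nest.png")
crop(s,330,180,430,270,8,"pics/s_box.png"); crop(s,165,145,275,235,7,"pics/s_nest.png")
E
```

```text
(no output)
```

View pics/t_box.png

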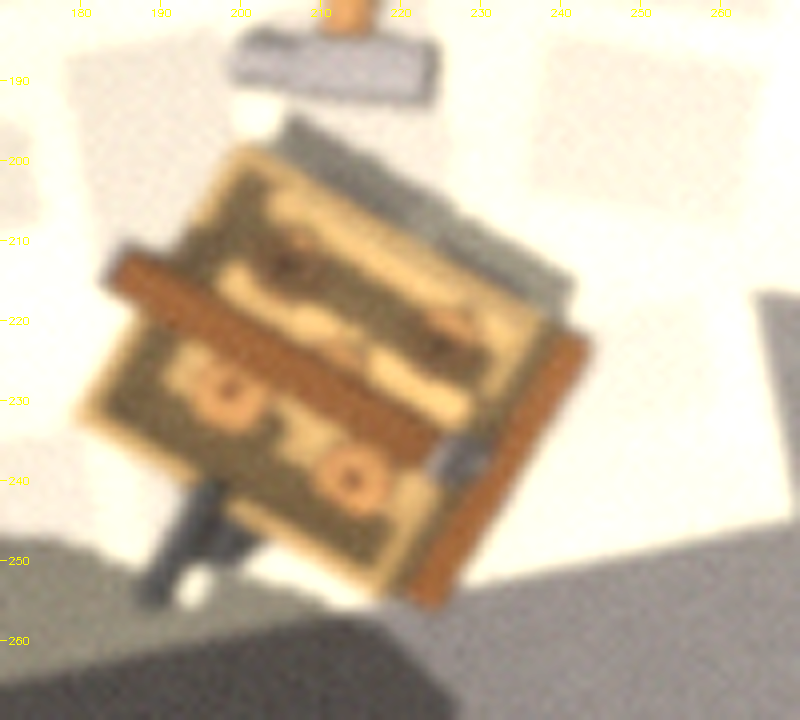

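View pics/t_nest.png

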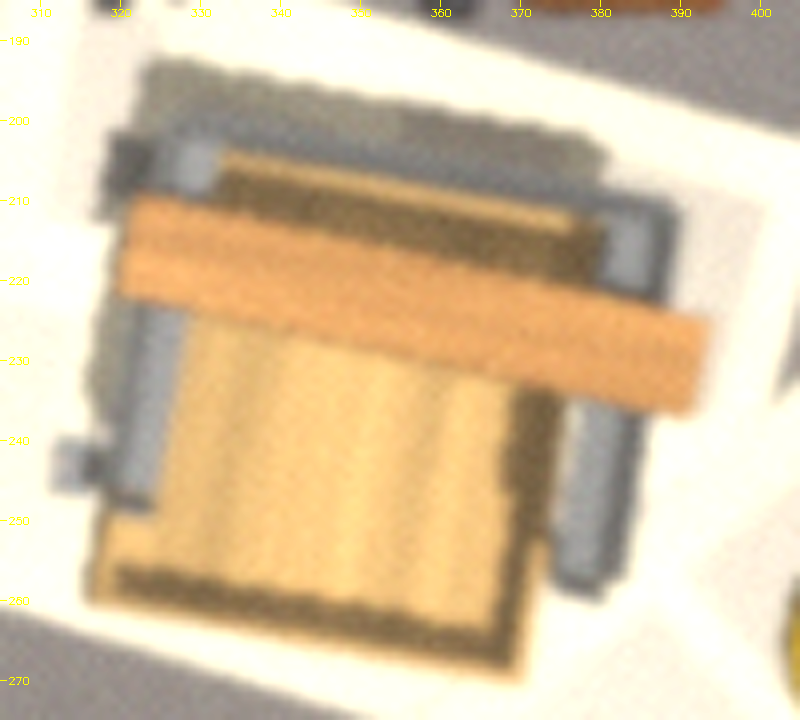

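View pics/s_box.png

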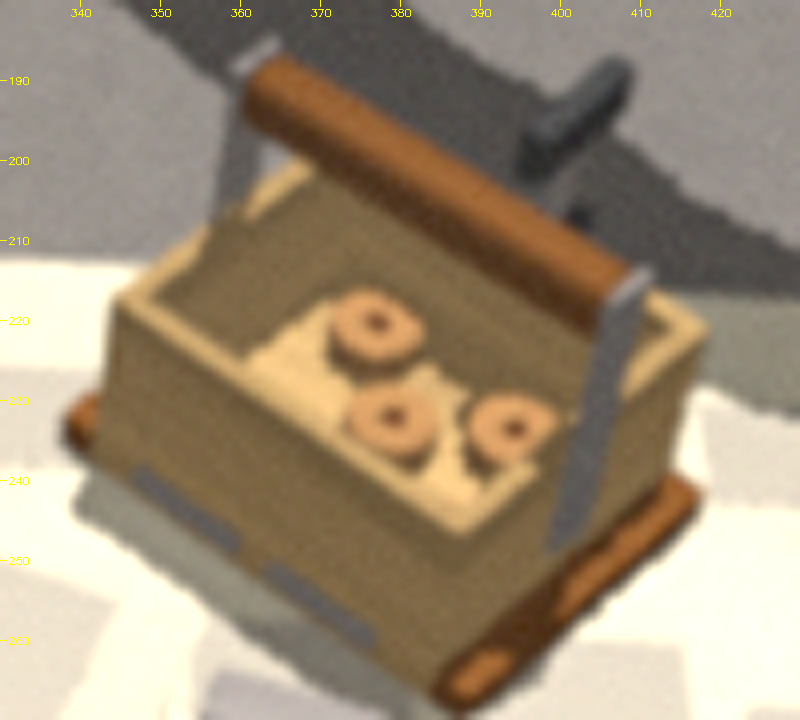

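View pics/s_nest.png

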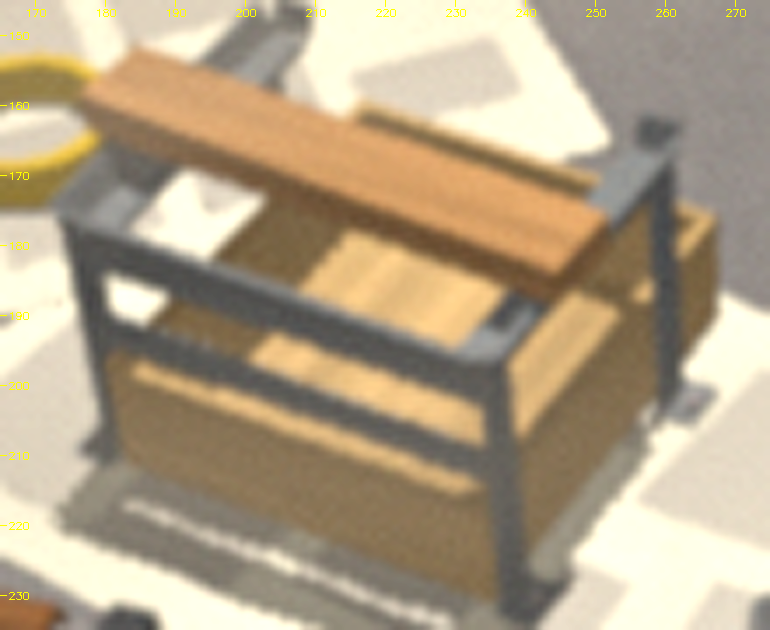

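```bash
cat > fit.py <<'E'
from h import *
from crop import crop
from scipy.optimize import least_squares
T=pickle.load(open("top0.pkl","rb")); S=pickle.load(open("scene0.pkl","rb"))
def tf(q,X):
    c,s=np.cos(q[2]),np.sin(q[2]); X=np.atleast_2d(np.array(X,float))
    return np.c_[q[0]+c*X[:,0]-s*X[:,1],q[1]+s*X[:,0]+c*X[:,1],X[:,2]]
def fit(obs,q0):
    f=lambda q: np.concatenate([(proj(p,tf(q,X))-uv).ravel() for p,X,uv in obs])
    r=least_squares(f,q0,loss="soft_l1"); print("fit",r.x.round(4),np.degrees(r.x[2]).round(2)); print(r.fun.reshape(-1,2).round(1).tolist()); return r.x
E
python3 - <<'E'
from fit import *
m=1e-3
box=[(T,(68*m,75*m,85*m),(200,198)),(T,(-68*m,75*m,85*m),(180,231)),(T,(-68*m,-75*m,85*m),(218,254.5)),
(S,(68*m,75*m,85*m),(388,246)),(S,(68*m,-75*m,85*m),(344.5,217)),(S,(-68*m,75*m,85*m),(418,221)),
(T,(68*m,-91*m,16*m),(244,222)),(T,(-68*m,-91*m,16*m),(224.5,255.5))]
q=fit(box,[.5,.25,-.5]); np.save("qbox.npy",q)
nest=[(T,(-122*m,92*m,60*m),(316,259.5)),(T,(-122*m,-92*m,60*m),(370,269.5)),(S,(-122*m,92*m,60*m),(267.5,176.5)),(S,(78*m,92*m,60*m),(235,215)),(T,(78*m,80*m,60*m),(332.5,204)),]
n=fit(nest,[.5,-.23,-.2]); np.save("qnest.npy",n)
def rect(x0,x1,y0,y1,z): return [(x0*m,y0*m,z*m),(x1*m,y0*m,z*m),(x1*m,y1*m,z*m),(x0*m,y1*m,z*m)]
bm=[rect(-68,68,-75,75,85),rect(-68,68,-91,91,16),rect(-11,11,-75,75,152),rect(-112,-56,-6,6,132)]
nm=[rect(-122,78,-92,92,60),rect(-77,82,80,96,130),rect(-77,82,-96,-80,130),rect(-77,82,-116,116,144)]
d=lambda p,q,M:[(proj(p,tf(q,r)),c) for r,c in zip(M,[(0,255,0),(255,0,0),(0,0,255),(255,0,255)])]
crop(T["img"],170,180,270,270,8,"pics/t_box1.png",draw=d(T,q,bm)); crop(T["img"],305,185,405,275,8,"pics/t_nest1.png",draw=d(T,n,nm))
crop(S["img"],330,180,430,270,8,"pics/s_box1.png",draw=d(S,q,bm)); crop(S["img"],165,145,275,235,7,"pics/s_nest1.png",draw=d(S,n,nm))
# batten: top face at z=.164
b=unproj(T,[(321.5,209),(394,225.5),(391,237),(320,222)],.164); print(b.round(4),b.mean(0))
e=b[1]-b[0];print(np.linalg.norm(e),np.linalg.norm(b[2]-b[1]),np.degrees(np.arctan2(-e[1],-e[0])), np.linalg.norm(b[3]-b[2]))
b=unproj(S,[(185.5,152),(252,175.5),(245,185),(176,158)],.164); print(b.round(4),b.mean(0))
E
python3 -c "
import cv2,numpy as np
for a in ('box','nest'):
    i=[cv2.resize(cv2.imread(f'pics/{k}_{a}1.png'),(400,330)) for k in 'ts']
"
```

```text
fit [ 0.5047  0.2437 -0.5236] -30.0
[[-0.3, -1.6], [-1.2, 0.6], [-0.6, -0.3], [-0.3, 0.4], [-1.1, -0.1], [0.3, -0.9], [0.4, 0.1], [0.3, 0.4]]
fit [ 0.4888 -0.2293 -0.1935] -11.09
[[0.1, 0.6], [0.2, 1.1], [0.2, -0.9], [-1.1, 1.6], [-2.3, -1.3]]
[[ 0.5499 -0.1257  0.164 ]
 [ 0.4973 -0.3508  0.164 ]
 [ 0.4616 -0.3404  0.164 ]
 [ 0.5091 -0.1205  0.164 ]] [ 0.50448882 -0.23433817  0.164     ]
0.2311877805224791 0.03719741241082593 76.8606492974236 0.22503975746619295
[[ 0.4671 -0.3375  0.164 ]
 [ 0.5152 -0.118   0.164 ]
 [ 0.5577 -0.1235  0.164 ]
 [ 0.5003 -0.352   0.164 ]] [ 0.51007318 -0.23275495  0.164     ]
```

View pics/t_box1.png

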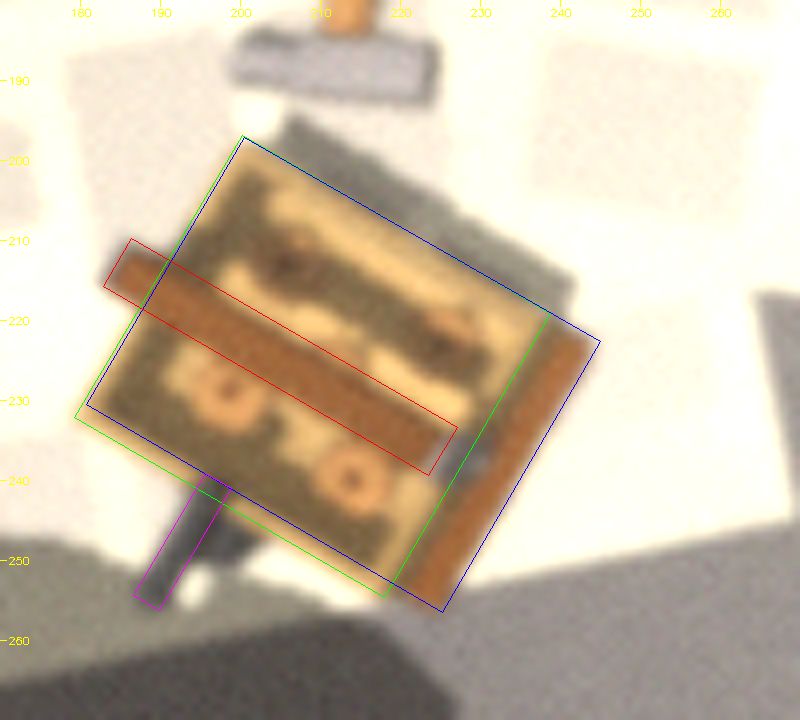

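View pics/s_box1.png

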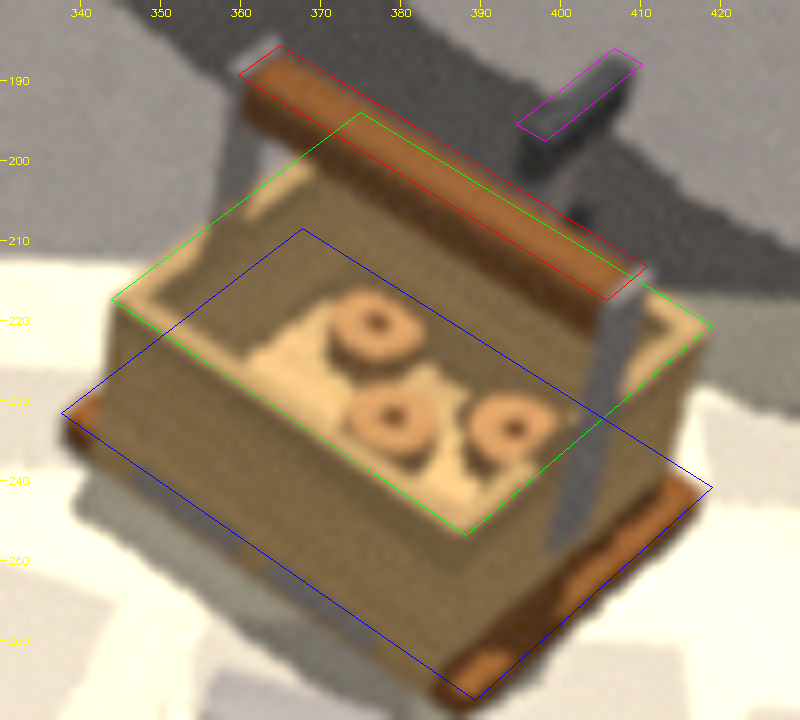

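View pics/t_nest1.png

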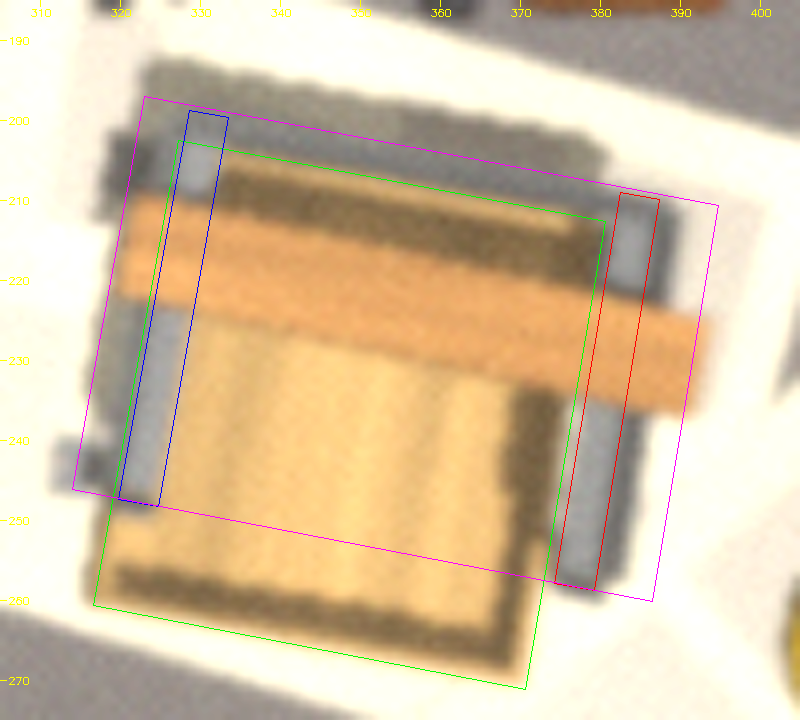

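View pics/s_nest1.png

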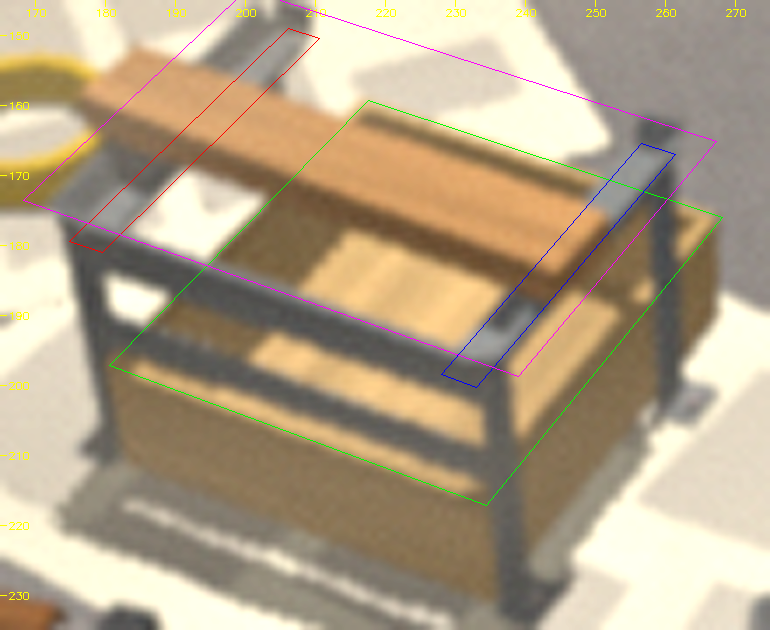

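```bash
cat > plan.py <<'E'
from h import *
import sys
def yaw_of(q):
    y=rot(q).apply([0,1,0]); return np.arctan2(y[1],y[0])
def plan(pos,yawdeg,n,start=None,first_up=None,spin=None):
    """rows for straight world motion with tool-down; yaw=direction of jaws; spin=number of rows for the turn"""
    s=read_state(); 
    p0,a0=(s["ee_pos"],yaw_of(s["tcp_rot"])) if start is None else (np.array(start[0]),np.radians(start[1]))
    da=(np.radians(yawdeg)-a0+np.pi)%(2*np.pi)-np.pi
    spin=spin or n
    d=(np.array(pos)-p0)/n; a=a0; out=[]
    for i in range(n):
        ux=np.array([np.cos(a+np.pi/2),np.sin(a+np.pi/2)]); uy=np.array([np.cos(a),np.sin(a)])
        t=da/spin if i<spin else 0
        out.append([d[:2]@ux/.02,d[:2]@uy/.02,-d[2]/.02,0,0,-t/.15]); a+=t
    print("t",round(s["time"],2),"tcp",s["ee_pos"].round(4),"yaw",np.degrees(a0).round(2),"tilt",rot(s["tcp_rot"]).apply([0,0,1]).round(4),"gap",round(s["finger_gap"],4),"F",s["contact_force"].round(1), "j",s["joint_pos"].round(2))
    print("delta world",(np.array(pos)-p0).round(4),"dyaw",np.degrees(da).round(2))
    for i,r in enumerate(out): print([round(float(x),2) for x in r], "" if (i+1)%8 else "--")
E
python3 - <<'E'
from fit import *
m=1e-3
h=np.array([.5,.5])
box=[(T,(68,75,85),(200.2,198)),(T,(-68,75,85),(180,231.3)),(T,(-68,-75,85),(218,255)),
(S,(68,75,85),(388,246.5)),(S,(68,-75,85),(344.5,217)),(S,(-68,75,85),(418,221)),
(T,(68,-91,16),(244,222)),(T,(-68,-91,16),(224,256)),(T,(-11,75,152),(183.2,216)),(T,(11,75,152),(186.5,210.5)),
(T,(-112,6,132),(187,255)),(T,(-112,-6,132),(190.5,256.5)),(S,(-112,-6,132),(405.5,187)),(S,(-112,6,132),(409,188.7)),
(S,(11,75,152),(405.5,218)),(S,(-11,75,152),(411,214)),(S,(-11,-75,152),(364,185.5)),(S,(11,-75,152),(359.5,189))]
q=fit([(p,np.array(X)*m,np.array(u)-h) for p,X,u in box],[.5,.25,-.5]); np.save("qbox.npy",q)
nest=[(T,(-122,92,60),(316,260)),(T,(-122,-92,60),(369.5,270)),(S,(-122,92,60),(267.5,176.5)),(S,(78,92,60),(235,215)),(T,(78,80,60),(332.5,204)),(T,(-77,96,130),(319.5,247.5)),(T,(-77,80,130),(324,249.5)),(T,(-77,-80,130),(373.5,257.5)),(S,(-122,92,60),(267.5,177))]
n=fit([(p,np.array(X)*m,np.array(u)-h) for p,X,u in nest],[.5,-.23,-.2]); np.save("qnest.npy",n)
b=[(T,(20,115,164),(321.5,209)),(T,(20,-115,164),(394,225.5)),(T,(-20,-115,164),(391,237)),(T,(-20,115,164),(319.5,222)),
(S,(-20,-115,164),(185.5,152)),(S,(-20,115,164),(252.5,175)),(S,(20,115,164),(245,185)),(S,(20,-115,164),(176,158))]
bt=fit([(p,np.array(X)*m,np.array(u)-h) for p,X,u in b],[.5,-.23,-.2])
from plan import *
plan([.507,-.233,.215],-13.2,48,spin=16)
E
```

```text
fit [ 0.5049  0.2429 -0.5199] -29.79
[[0.1, -1.1], [-0.5, 0.9], [0.3, -0.4], [0.1, 0.4], [-0.9, 0.5], [0.5, -0.5], [1.2, 0.4], [1.6, 0.3], [-0.1, -0.2], [0.1, -0.7], [-0.0, -0.6], [-0.3, -0.2], [0.8, -1.1], [0.9, -0.8], [0.1, -0.5], [-0.4, -0.8], [0.6, 0.1], [-0.1, 0.4]]
fit [ 0.4889 -0.2286 -0.196 ] -11.23
[[0.4, 0.5], [0.9, 1.1], [0.9, -0.3], [-0.5, 2.2], [-1.9, -0.9], [0.0, -0.3], [0.4, -1.3], [0.4, 0.4], [0.9, -0.8]]
fit [ 0.5069 -0.2338 -0.2225] -12.75
[[0.6, -0.1], [0.3, -0.7], [0.9, 0.4], [-0.1, -0.7], [-0.1, -0.8], [0.6, 0.5], [0.3, -1.1], [0.9, 0.7]]
t 1.7 tcp [0.2619 0.5949 0.2055] yaw 66.24 tilt [ 0.e+00  1.e-04 -1.e+00] gap 0.0942 F [-0.6 -0.2 -0.8] j [-1.22  0.63  0.04  1.52 -0.03  1.   -0.02]
delta world [ 0.2451 -0.8279  0.0095] dyaw -79.44
[-0.58, -0.69, -0.01, 0.0, 0.0, 0.58] 
[-0.64, -0.63, -0.01, 0.0, 0.0, 0.58] 
[-0.69, -0.58, -0.01, 0.0, 0.0, 0.58] 
[-0.74, -0.51, -0.01, 0.0, 0.0, 0.58] 
[-0.78, -0.45, -0.01, 0.0, 0.0, 0.58] 
[-0.82, -0.38, -0.01, 0.0, 0.0, 0.58] 
[-0.85, -0.31, -0.01, 0.0, 0.0, 0.58] 
[-0.87, -0.23, -0.01, 0.0, 0.0, 0.58] --
[-0.89, -0.16, -0.01
[... 775 characters left out ...]
0.45, -0.01, 0.0, 0.0, 0.0] 
[-0.78, 0.45, -0.01, 0.0, 0.0, 0.0] 
[-0.78, 0.45, -0.01, 0.0, 0.0, 0.0] --
[-0.78, 0.45, -0.01, 0.0, 0.0, 0.0] 
[-0.78, 0.45, -0.01, 0.0, 0.0, 0.0] 
[-0.78, 0.45, -0.01, 0.0, 0.0, 0.0] 
[-0.78, 0.45, -0.01, 0.0, 0.0, 0.0] 
[-0.78, 0.45, -0.01, 0.0, 0.0, 0.0] 
[-0.78, 0.45, -0.01, 0.0, 0.0, 0.0] 
[-0.78, 0.45, -0.01, 0.0, 0.0, 0.0] 
[-0.78, 0.45, -0.01, 0.0, 0.0, 0.0] --
[-0.78, 0.45, -0.01, 0.0, 0.0, 0.0] 
[-0.78, 0.45, -0.01, 0.0, 0.0, 0.0] 
[-0.78, 0.45, -0.01, 0.0, 0.0, 0.0] 
[-0.78, 0.45, -0.01, 0.0, 0.0, 0.0] 
[-0.78, 0.45, -0.01, 0.0, 0.0, 0.0] 
[-0.78, 0.45, -0.01, 0.0, 0.0, 0.0] 
[-0.78, 0.45, -0.01, 0.0, 0.0, 0.0] 
[-0.78, 0.45, -0.01, 0.0, 0.0, 0.0] --
```

Call:
{"name": "jog_arm", "arguments": {
  "steps": [
    [[-0.6,-0.7,-0.1,0,0,0.58,0.4],[-0.65,-0.65,-0.1,0,0,0.58,0.4],[-0.7,-0.6,0,0,0,0.58,0.4],[-0.75,-0.5,0,0,0,0.58,0.4],[-0.8,-0.45,0,0,0,0.58,0.4],[-0.8,-0.4,0,0,0,0.58,0.4],[-0.85,-0.3,0,0,0,0.58,0.4],[-0.85,-0.25,0,0,0,0.58,0.4]]
  ]
}}

```text
time: 2.7
ee_pos: [0.3028, 0.4549, 0.2096]
tcp_rot: [-0.0, 0.529, 0.849, 0.0]
contact_force: [0.4, -0.4, -0.1]
finger_gap: 0.0659
```

Call:
{"name": "jog_arm", "arguments": {
  "steps": [
    [[-0.9,-0.15,0,0,0,0.58,0.4],[-0.9,-0.1,0,0,0,0.58,0.4],[-0.9,0,0,0,0,0.58,0.4],[-0.9,0.1,0,0,0,0.58,0.4],[-0.9,0.15,0,0,0,0.58,0.4],[-0.85,0.25,0,0,0,0.58,0.4],[-0.85,0.3,0,0,0,0.58,0.4],[-0.8,0.4,0,0,0,0.58,0.4]]
  ]
}}

```text
time: 3.7
ee_pos: [0.3442, 0.3168, 0.2097]
tcp_rot: [-0.0, 0.786, 0.618, 0.0]
contact_force: [0.3, 0.7, -0.0]
finger_gap: 0.0655
```

Call:
{"name": "jog_arm", "arguments": {
  "steps": [
    [[-0.8,0.45,0,0,0,0,0.4],[-0.8,0.45,0,0,0,0,0.4],[-0.8,0.45,0,0,0,0,0.4],[-0.8,0.45,0,0,0,0,0.4],[-0.8,0.45,0,0,0,0,0.4],[-0.8,0.45,0,0,0,0,0.4],[-0.8,0.45,0,0,0,0,0.4],[-0.8,0.45,0,0,0,0,0.4]]
  ]
}}

```text
time: 4.7
ee_pos: [0.3843, 0.1747, 0.2095]
tcp_rot: [-0.0, 0.785, 0.619, 0.0]
contact_force: [-0.5, 0.5, -0.2]
finger_gap: 0.0657
```

```bash
python3 -c "
from plan import *
plan([.507,-.2335,.205],-12.9,24)"|cut -c1-200 |head -6
```

```text
t 4.7 tcp [0.3843 0.1747 0.2095] yaw -13.51 tilt [ 1.e-04  2.e-04 -1.e+00] gap 0.0657 F [-0.5  0.5 -0.2] j [-0.86  0.33  0.48  2.12 -0.22  0.74 -0.47]
delta world [ 0.1227 -0.4082 -0.0045] dyaw 0.61
[-0.77, 0.45, 0.01, 0.0, 0.0, -0.0] 
[-0.77, 0.45, 0.01, 0.0, 0.0, -0.0] 
[-0.77, 0.45, 0.01, 0.0, 0.0, -0.0] 
[-0.77, 0.45, 0.01, 0.0, 0.0, -0.0]
```

Call:
{"name": "jog_arm", "arguments": {
  "steps": [
    [[-0.8,0.45,0,0,0,0,0.4],[-0.8,0.45,0,0,0,0,0.4],[-0.8,0.45,0,0,0,0,0.4],[-0.8,0.45,0,0,0,0,0.4],[-0.8,0.45,0,0,0,0,0.4],[-0.8,0.45,0,0,0,0,0.4],[-0.8,0.45,0,0,0,0,0.4],[-0.8,0.45,0,0,0,0,0.4]]
  ]
}}

```text
time: 5.7
ee_pos: [0.4242, 0.0334, 0.2095]
tcp_rot: [-0.0, 0.785, 0.619, 0.0]
contact_force: [1.6, -0.7, -0.4]
finger_gap: 0.066
```

Call:
{"name": "jog_arm", "arguments": {
  "steps": [
    [[-0.8,0.45,0,0,0,0,0.4],[-0.8,0.45,0,0,0,0,0.4],[-0.8,0.45,0,0,0,0,0.4],[-0.8,0.45,0,0,0,0,0.4],[-0.8,0.45,0,0,0,0,0.4],[-0.8,0.45,0,0,0,0,0.4],[-0.8,0.45,0,0,0,0,0.4],[-0.8,0.45,0,0,0,0,0.4]]
  ]
}}

```text
time: 6.7
ee_pos: [0.4641, -0.1079, 0.2095]
tcp_rot: [-0.0, 0.785, 0.619, 0.0]
contact_force: [0.7, -0.5, -0.7]
finger_gap: 0.0659
```

Call:
{"name": "jog_arm", "arguments": {
  "steps": [
    [[-0.8,0.45,0,0,0,0,0.4],[-0.8,0.45,0,0,0,0,0.4],[-0.8,0.45,0,0,0,0,0.4],[-0.7,0.45,0,0,0,0,0.4],[-0.7,0.45,0,0,0,0,0.4],[-0.6,0.45,0,0,0,0,0.4],[-0.5,0.45,0,0,0,0,0.4],[-0.3,0.2,0,0,0,0,0.4]]
  ]
}}

```text
time: 7.7
ee_pos: [0.5055, -0.2242, 0.2093]
tcp_rot: [0.0, 0.785, 0.619, -0.0]
contact_force: [1.0, 1.1, -0.4]
finger_gap: 0.0657
```

```bash
python3 -c "
from plan import *
plan([.507,-.2335,.138],-12.9,1)
from crop import crop
p=grab_frame('scene'); crop(p['img'],150,100,290,230,5,'pics/s1.png')
"|cut -c1-200 |head -6
```

```text
t 7.7 tcp [ 0.5055 -0.2242  0.2093] yaw -13.53 tilt [-0.e+00 -2.e-04 -1.e+00] gap 0.0657 F [ 1.   1.1 -0.4] j [ 0.05  0.52  0.48  1.8  -0.3   0.89  0.43]
delta world [ 0.0015 -0.0093 -0.0713] dyaw 0.63
[-0.43, 0.18, 3.57, 0.0, 0.0, -0.07]
```

View pics/s1.png

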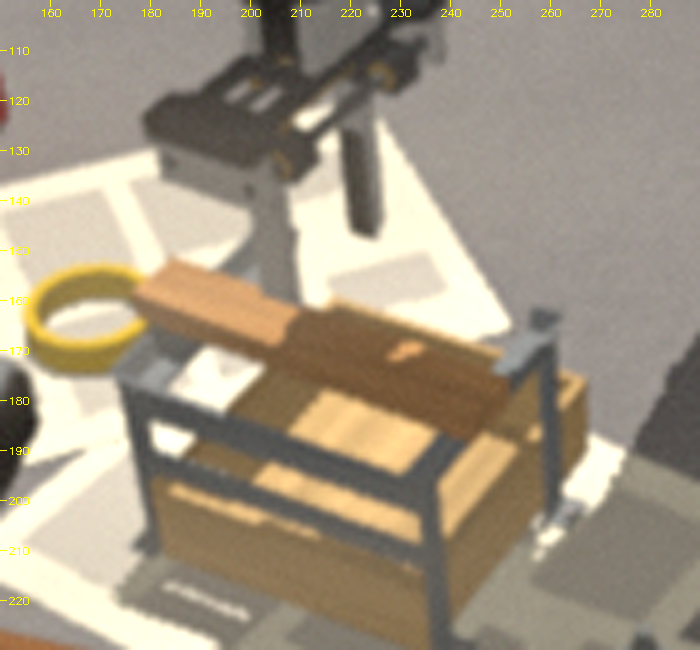

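Call:
{"name": "jog_arm", "arguments": {
  "steps": [
    [[-0.4,0.2,0.2,0,0,0,0.4],[0,0,0.8,0,0,0,0.4],[0,0,0.8,0,0,0,0.4],[0,0,0.8,0,0,0,0.4],[0,0,0.6,0,0,0,0.4],[0,0,0.3,0,0,0,0.4],[0,0,0,0,0,0,-0.6],[0,0,0,0,0,0,-0.6]]
  ],
  "squeeze": 20
}}

```text
time: 8.75
ee_pos: [0.5074, -0.2324, 0.1399]
tcp_rot: [0.0, 0.785, 0.619, 0.0]
contact_force: [0.2, -0.6, 0.5]
finger_gap: 0.0496
```

Call:
{"name": "jog_arm", "arguments": {
  "steps": [
    [[0,0,0,0,0,0,-0.6],[0,0,0,0,0,0,-0.6],[0,0,-0.5,0,0,0,-0.6],[0,0,-0.8,0,0,0,-0.6],[0,0,-0.8,0,0,0,-0.6],[0,0,-0.8,0,0,0,-0.6],[0,0,-0.8,0,0,0,-0.6],[0,0,-0.5,0,0,0,-0.6]]
  ]
}}

```text
time: 9.75
ee_pos: [0.5074, -0.2323, 0.2248]
tcp_rot: [0.001, 0.785, 0.619, 0.0]
contact_force: [0.4, -0.2, -1.9]
finger_gap: 0.0402
```

```bash
python3 -c "
from plan import *
plan([.49,0.005,.205],-90,16)
from crop import crop
p=grab_frame('scene'); crop(p['img'],150,80,290,230,4,'pics/s2.png')
"
```

```text
t 9.75 tcp [ 0.5074 -0.2323  0.2248] yaw -13.52 tilt [ 1.1e-03 -4.0e-04 -1.0e+00] gap 0.0402 F [ 0.4 -0.2 -1.9] j [ 0.06  0.51  0.49  1.77 -0.29  0.93  0.43]
delta world [-0.0174  0.2373 -0.0198] dyaw -76.48
[0.71, -0.23, 0.06, 0.0, 0.0, 0.56] 
[0.69, -0.28, 0.06, 0.0, 0.0, 0.56] 
[0.66, -0.34, 0.06, 0.0, 0.0, 0.56] 
[0.63, -0.39, 0.06, 0.0, 0.0, 0.56] 
[0.6, -0.45, 0.06, 0.0, 0.0, 0.56] 
[0.56, -0.49, 0.06, 0.0, 0.0, 0.56] 
[0.51, -0.54, 0.06, 0.0, 0.0, 0.56] 
[0.47, -0.58, 0.06, 0.0, 0.0, 0.56] --
[0.42, -0.62, 0.06, 0.0, 0.0, 0.56] 
[0.36, -0.65, 0.06, 0.0, 0.0, 0.56] 
[0.31, -0.68, 0.06, 0.0, 0.0, 0.56] 
[0.25, -0.7, 0.06, 0.0, 0.0, 0.56] 
[0.19, -0.72, 0.06, 0.0, 0.0, 0.56] 
[0.13, -0.73, 0.06, 0.0, 0.0, 0.56] 
[0.07, -0.74, 0.06, 0.0, 0.0, 0.56] 
[0.01, -0.74, 0.06, 0.0, 0.0, 0.56] --
```

View pics/s2.png

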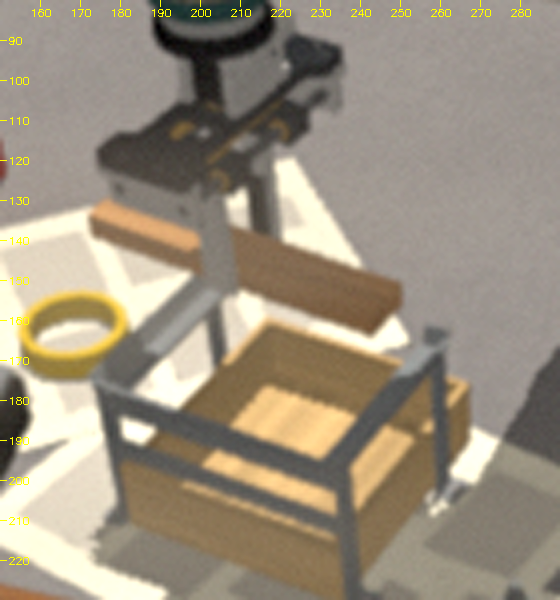

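Call:
{"name": "jog_arm", "arguments": {
  "steps": [
    [[0,0,0.8,0,0,0,-0.6],[0,0,0.9,0,0,0,-0.6],[0,0,0.9,0,0,0,-0.6],[0,0,0.8,0,0,0,-0.6],[0,0,0.5,0,0,0,-0.6],[0,0,0.3,0,0,0,-0.6],[0,0,0,0,0,0,0.1],[0,0,0,0,0,0,0.1]]
  ]
}}

```text
time: 10.8
ee_pos: [0.5075, -0.2324, 0.1398]
tcp_rot: [0.001, 0.785, 0.619, 0.0]
contact_force: [0.9, 1.1, -0.0]
finger_gap: 0.0514
```

Call:
{"name": "jog_arm", "arguments": {
  "steps": [
    [[0,0,-0.2,0,0,0,0.1],[0,0,-0.22,0,0,0,0.1],[0,0,0,0,0,0,0.1],[0,0,0,0,0,0,-0.6],[0,0,0,0,0,0,-0.6],[0,0,0,0,0,0,-0.6],[0,0,-0.4,0,0,0,-0.6],[0,0,-0.8,0,0,0,-0.6]]
  ]
}}

```text
time: 11.8
ee_pos: [0.5066, -0.232, 0.1721]
tcp_rot: [-0.001, 0.785, 0.619, -0.0]
contact_force: [0.2, -0.1, -1.2]
finger_gap: 0.0396
```

Call:
{"name": "jog_arm", "arguments": {
  "steps": [
    [[0,0,-0.8,0,0,0,-0.6],[0,0,-0.8,0,0,0,-0.6],[0.7,-0.25,-0.8,0,0,0.56,-0.6],[0.7,-0.3,0,0,0,0.56,-0.6],[0.65,-0.35,0,0,0,0.56,-0.6],[0.65,-0.4,0,0,0,0.56,-0.6],[0.6,-0.45,0,0,0,0.56,-0.6],[0.55,-0.5,0,0,0,0.56,-0.6]]
  ]
}}

```text
time: 12.8
ee_pos: [0.4998, -0.142, 0.2208]
tcp_rot: [0.0, 0.915, 0.402, 0.0]
contact_force: [-0.1, 0.9, -0.8]
finger_gap: 0.0398
```

```bash
python3 -c "
from plan import *
plan([.49,0.005,.16],-90,10)
from crop import crop
p=grab_frame('scene'); crop(p['img'],150,60,350,230,4,'pics/s3.png')
"
```

```text
t 12.8 tcp [ 0.4998 -0.142   0.2208] yaw -42.55 tilt [ 1.e-03  2.e-04 -1.e+00] gap 0.0398 F [-0.1  0.9 -0.8] j [-0.21  0.49  0.64  1.87 -0.37  0.9  -0.13]
delta world [-0.0098  0.147  -0.0608] dyaw -47.45
[0.51, -0.53, 0.3, 0.0, 0.0, 0.55] 
[0.46, -0.57, 0.3, 0.0, 0.0, 0.55] 
[0.41, -0.61, 0.3, 0.0, 0.0, 0.55] 
[0.36, -0.64, 0.3, 0.0, 0.0, 0.55] 
[0.31, -0.67, 0.3, 0.0, 0.0, 0.55] 
[0.25, -0.69, 0.3, 0.0, 0.0, 0.55] 
[0.19, -0.71, 0.3, 0.0, 0.0, 0.55] 
[0.13, -0.72, 0.3, 0.0, 0.0, 0.55] --
[0.07, -0.73, 0.3, 0.0, 0.0, 0.55] 
[0.01, -0.74, 0.3, 0.0, 0.0, 0.55]
```

View pics/s3.png

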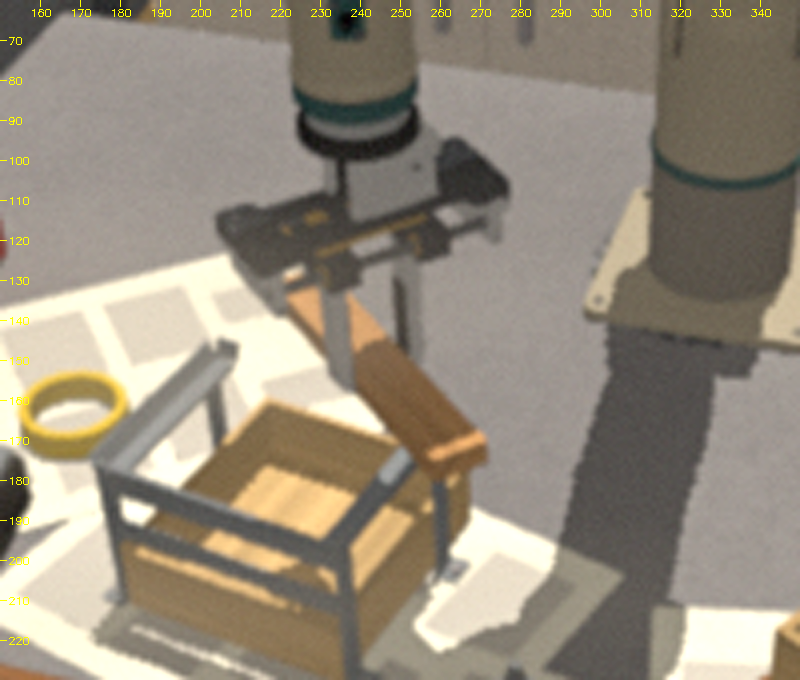

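Call:
{"name": "jog_arm", "arguments": {
  "steps": [
    [[0.5,-0.55,0,0,0,0.6,-0.6],[0.45,-0.6,0,0,0,0.6,-0.6],[0.45,-0.65,0,0,0,0.6,-0.6],[0.4,-0.7,0,0,0,0.6,-0.6],[0.3,-0.75,0.3,0,0,0.6,-0.6],[0.2,-0.8,0.6,0,0,0.6,-0.6],[0.15,-0.8,0.8,0,0,0.6,-0.6],[0.1,-0.8,0.9,0,0,0.6,-0.6]]
  ]
}}

```text
time: 13.85
ee_pos: [0.4894, -0.0157, 0.1683]
tcp_rot: [-0.0, 0.999, 0.055, 0.001]
contact_force: [-0.3, 0.6, -1.4]
finger_gap: 0.0397
```

```bash
python3 -c "
from plan import *
plan([.49,0.005,.007],-90,1)
"
```

```text
t 13.85 tcp [ 0.4894 -0.0157  0.1683] yaw -83.73 tilt [ 1.6e-03  6.0e-04 -1.0e+00] gap 0.0397 F [-0.3  0.6 -1.4] j [-0.56  0.58  0.81  2.01 -0.59  0.8  -0.87]
delta world [ 0.0006  0.0207 -0.1613] dyaw -6.27
[0.14, -1.03, 8.06, 0.0, 0.0, 0.73]
```

Call:
{"name": "jog_arm", "arguments": {
  "steps": [
    [[0.05,-0.3,0.9,0,0,0.2,-0.6],[0,-0.2,1,0,0,0.2,-0.6],[0,-0.1,1,0,0,0.1,-0.6],[0,0,1,0,0,0,-0.6],[0,0,1,0,0,0,-0.6],[0,0,1,0,0,0,-0.6],[0,0,0.7,0,0,0,-0.6],[0,0,0.3,0,0,0,-0.6]]
  ]
}}

```text
time: 14.85
ee_pos: [0.4889, -0.0041, 0.0296]
tcp_rot: [-0.0, 1.0, 0.018, 0.0]
contact_force: [0.3, 0.3, -2.1]
finger_gap: 0.0398
```

```bash
python3 -c "
from plan import *
plan([.49,0.005,.005],-90,1)
"
```

```text
t 14.85 tcp [ 0.4889 -0.0041  0.0296] yaw -87.93 tilt [ 0.e+00  4.e-04 -1.e+00] gap 0.0398 F [ 0.3  0.3 -2.1] j [-0.41  0.78  0.55  2.11 -0.88  0.5  -0.71]
delta world [ 0.0011  0.0091 -0.0246] dyaw -2.07
[0.07, -0.45, 1.23, 0.0, 0.0, 0.24]
```

Call:
{"name": "jog_arm", "arguments": {
  "steps": [
    [[0,0,0.5,0,0,0,-0.6],[0,0,0.4,0,0,0,-0.6],[0,0,0.2,0,0,0,-0.6],[0,0,0.1,0,0,0,-0.6],[0,0,0.02,0,0,0,-0.6],[0,0,0,0,0,0,-0.6],[0,0,0,0,0,0,0.1],[0,0,0,0,0,0,0.2]]
  ]
}}

```text
time: 15.85
ee_pos: [0.4889, -0.0041, 0.0057]
tcp_rot: [0.0, 1.0, 0.018, 0.0]
contact_force: [0.9, -0.3, -0.1]
finger_gap: 0.055
```

```bash
python3 -c "
from plan import *
q=np.load('qbox.npy');print(q)
plan([q[0],q[1],.20],np.degrees(q[2])-180,1)
plan([q[0],q[1],.20],np.degrees(q[2]),16)
"
```

```text
[ 0.5048874   0.24288136 -0.51992272]
t 15.85 tcp [ 0.4889 -0.0041  0.0057] yaw -87.95 tilt [ 4.e-04 -0.e+00 -1.e+00] gap 0.055 F [ 0.9 -0.3 -0.1] j [-0.37  0.81  0.5   2.12 -0.93  0.44 -0.67]
delta world [0.016  0.247  0.1943] dyaw -121.84
[1.24, -12.31, -9.72, 0.0, 0.0, 14.18] 
t 15.85 tcp [ 0.4889 -0.0041  0.0057] yaw -87.95 tilt [ 4.e-04 -0.e+00 -1.e+00] gap 0.055 F [ 0.9 -0.3 -0.1] j [-0.37  0.81  0.5   2.12 -0.93  0.44 -0.67]
delta world [0.016  0.247  0.1943] dyaw 58.16
[0.08, -0.77, -0.61, 0.0, 0.0, -0.42] 
[0.13, -0.76, -0.61, 0.0, 0.0, -0.42] 
[0.17, -0.75, -0.61, 0.0, 0.0, -0.42] 
[0.22, -0.74, -0.61, 0.0, 0.0, -0.42] 
[0.27, -0.73, -0.61, 0.0, 0.0, -0.42] 
[0.31, -0.71, -0.61, 0.0, 0.0, -0.42] 
[0.36, -0.69, -0.61, 0.0, 0.0, -0.42] 
[0.4, -0.66, -0.61, 0.0, 0.0, -0.42] --
[0.44, -0.63, -0.61, 0.0, 0.0, -0.42] 
[0.48, -0.61, -0.61, 0.0, 0.0, -0.42] 
[0.52, -0.57, -0.61, 0.0, 0.0, -0.42] 
[0.55, -0.54, -0.61, 0.0, 0.0, -0.42] 
[0.59, -0.5, -0.61, 0.0, 0.0, -0.42] 
[0.62, -0.47, -0.61, 0.0, 0.0, -0.42] 
[0.65, -0.43, -0.61, 0.0, 0.0, -0.42] 
[0.67, -0.38, -0.61, 0.0, 0.0, -0.42] --
```

Call:
{"name": "jog_arm", "arguments": {
  "steps": [
    [[0,0,-0.6,0,0,0,0.2],[0,0,-1,0,0,0,0.2],[0,0,-1,0,0,0,0.1],[0.1,-0.8,-1,0,0,-0.4,0.1],[0.15,-0.8,-1,0,0,-0.4,0.06],[0.2,-0.8,-1,0,0,-0.4,0.06],[0.25,-0.8,-1,0,0,-0.4,0.06],[0.3,-0.8,-1,0,0,-0.4,0.06]]
  ]
}}

```text
time: 16.85
ee_pos: [0.4957, 0.0787, 0.1589]
tcp_rot: [0.0, 0.986, 0.168, 0.0]
contact_force: [0.1, -0.9, -0.1]
finger_gap: 0.0498
```

Call:
{"name": "jog_arm", "arguments": {
  "steps": [
    [[0.35,-0.75,-1,0,0,-0.42,0.06],[0.35,-0.75,-1,0,0,-0.42,0.06],[0.4,-0.7,0,0,0,-0.42,0.06],[0.45,-0.7,0,0,0,-0.42,0.06],[0.45,-0.65,0,0,0,-0.42,0.06],[0.5,-0.65,0,0,0,-0.42,0.06],[0.55,-0.6,0,0,0,-0.42,0.06],[0.55,-0.55,0,0,0,-0.42,0.06]]
  ]
}}

```text
time: 17.85
ee_pos: [0.5008, 0.2091, 0.1973]
tcp_rot: [0.0, 0.912, 0.41, -0.0]
contact_force: [0.2, 0.1, 0.7]
finger_gap: 0.05
```

```bash
python3 -c "
from plan import *
q=np.load('qbox.npy')
plan([q[0],q[1],.20],np.degrees(q[2]),1)
from crop import crop
p=grab_frame('top'); crop(p['img'],160,130,420,270,3,'pics/t4.png')
p=grab_frame('scene'); crop(p['img'],230,100,430,270,4,'pics/s4.png')
"
```

```text
t 17.85 tcp [0.5008 0.2091 0.1973] yaw -41.64 tilt [-2.e-04 -1.e-04 -1.e+00] gap 0.05 F [0.2 0.1 0.7] j [-0.87  0.56  0.65  1.84 -0.43  0.89 -0.74]
delta world [0.0041 0.0337 0.0027] dyaw 11.86
[1.4, -0.97, -0.14, 0.0, 0.0, -1.38]
```

View pics/t4.png

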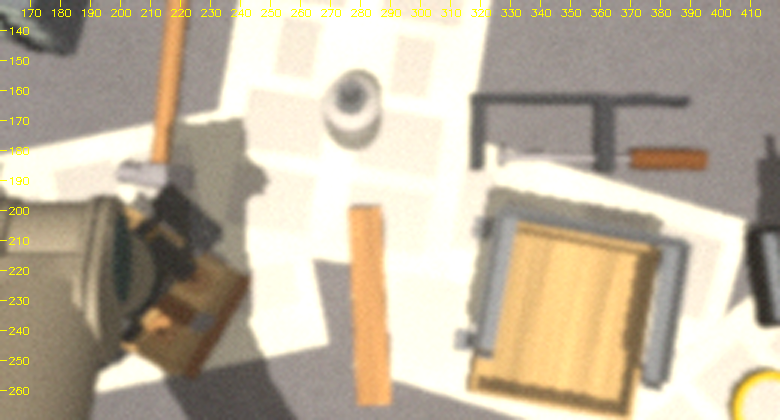

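View pics/s4.png

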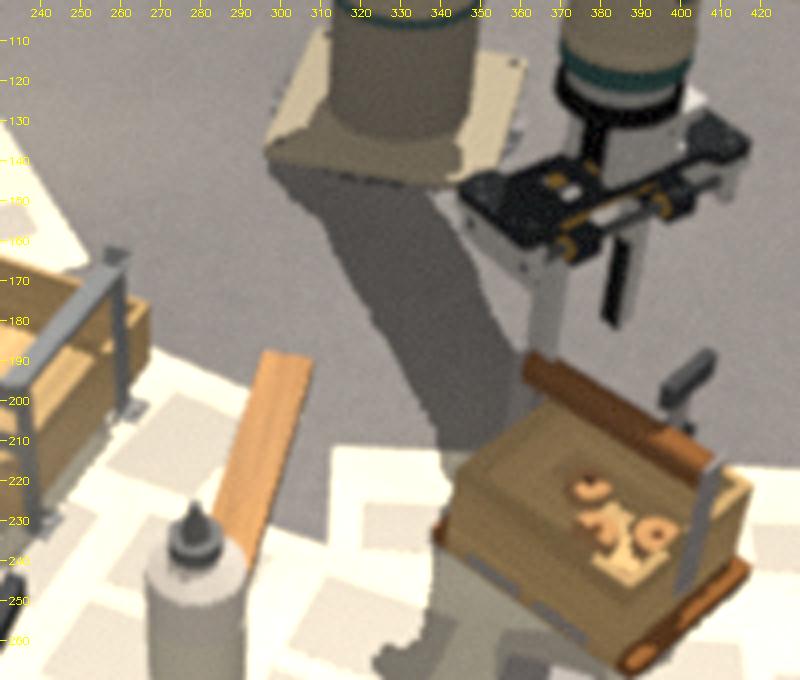

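Call:
{"name": "jog_arm", "arguments": {
  "steps": [
    [[0.6,-0.5,0,0,0,-0.5,0.06],[0.5,-0.4,0,0,0,-0.45,0.06],[0.2,-0.1,0,0,0,-0.3,0.06],[0,0,0.5,0,0,0,0.06],[0,0,0.5,0,0,0,0.06],[0,0,0,0,0,0,0.06],[0,0,0,0,0,0,0.06],[0,0,0,0,0,0,0.06]]
  ]
}}

```text
time: 18.95
ee_pos: [0.502, 0.2408, 0.1777]
tcp_rot: [0.0, 0.871, 0.491, 0.0]
contact_force: [-0.5, 0.2, -0.4]
finger_gap: 0.0497
```

```bash
python3 - <<'E'
from fit import *
from plan import plan
q=np.load('qbox.npy')
plan([q[0],q[1],.122],np.degrees(q[2]),1)
m=1e-3
def rect(x0,x1,y0,y1,z): return [(x0*m,y0*m,z*m),(x1*m,y0*m,z*m),(x1*m,y1*m,z*m),(x0*m,y1*m,z*m)]
bm=[rect(-68,68,-75,75,85),rect(-68,68,-91,91,16),rect(-11,11,-75,75,152),rect(-112,-56,-6,6,132)]
p=grab_frame('scene'); pickle.dump(p,open("scene5.pkl","wb"))
col=[(0,255,0),(255,0,0),(0,0,255),(255,0,255)]
crop(p['img'],320,130,440,270,5,'pics/s5.png',draw=[(proj(p,tf(q,r)),c) for r,c in zip(bm,col)])
p=grab_frame('top'); pickle.dump(p,open("top5.pkl","wb"))
n=np.load('qnest.npy')
nm=[rect(-122,78,-92,92,60),rect(-77,72,80,96,130),rect(-77,72,-96,-80,130),rect(-77,82,-116,116,144)]
crop(p['img'],305,190,405,275,8,'pics/t5.png',draw=[(proj(p,tf(n,r)),c) for r,c in zip(nm,col)])
E
```

```text
t 18.95 tcp [0.502  0.2408 0.1777] yaw -31.16 tilt [ 4.e-04  1.e-04 -1.e+00] gap 0.0497 F [-0.5  0.2 -0.4] j [-0.87  0.59  0.58  1.82 -0.42  0.85 -0.63]
delta world [ 0.0029  0.002  -0.0557] dyaw 1.37
[0.16, 0.07, 2.78, 0.0, 0.0, -0.16]
```

View pics/s5.png

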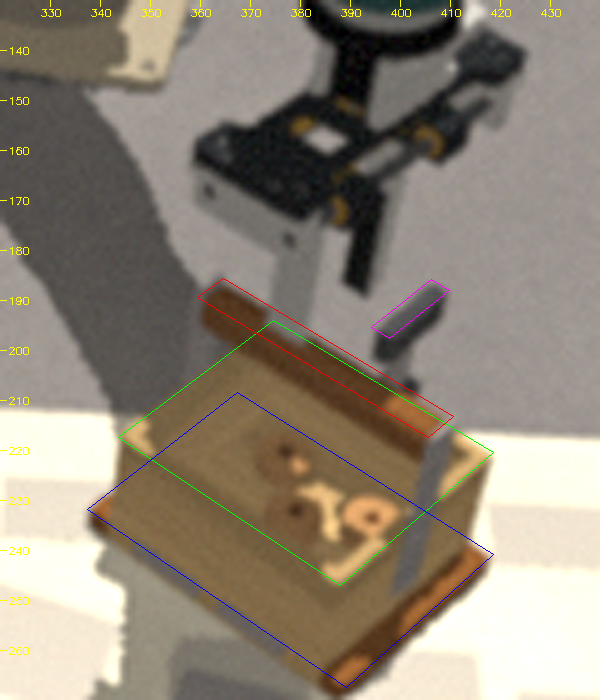

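View pics/t5.png

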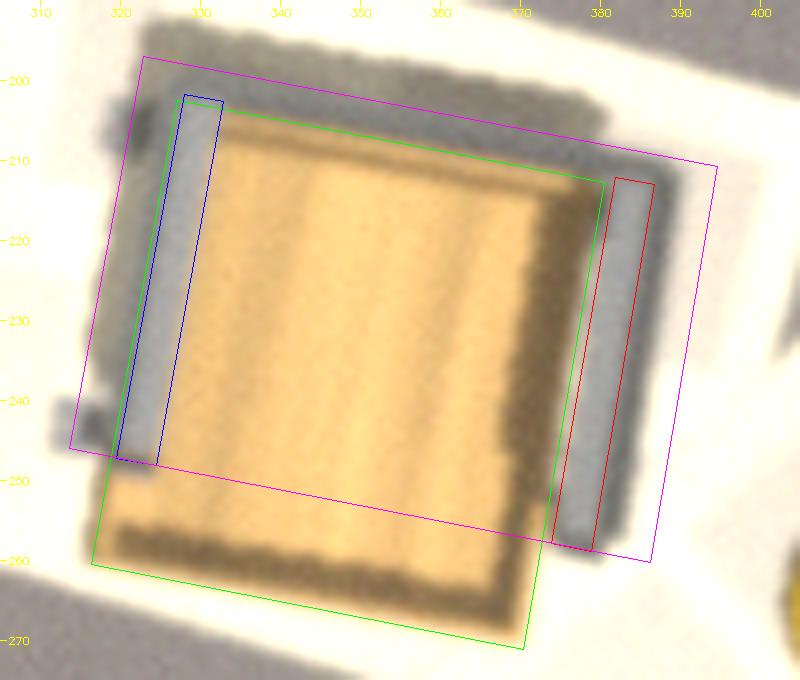

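Call:
{"name": "jog_arm", "arguments": {
  "steps": [
    [[0.1,0.1,0.5,0,0,-0.15,0.06],[0,0,0.8,0,0,0,0.06],[0,0,0.8,0,0,0,0.06],[0,0,0.5,0,0,0,0.06],[0,0,0.18,0,0,0,0.06],[0,0,0,0,0,0,-0.9],[0,0,0,0,0,0,-0.9],[0,0,0,0,0,0,-0.9]]
  ],
  "squeeze": 45
}}

```text
time: 20.05
ee_pos: [0.5046, 0.2419, 0.1223]
tcp_rot: [-0.0, 0.865, 0.501, 0.0]
contact_force: [-3.2, 2.8, 3.5]
finger_gap: 0.0231
```

Call:
{"name": "jog_arm", "arguments": {
  "steps": [
    [[0,0,0,0,0,0,-0.9],[0,0,0,0,0,0,-0.9],[0,0,-0.1,0,0,0,-0.9],[0,0,-0.2,0,0,0,-0.9],[0,0,-0.4,0,0,0,-0.9],[0,0,-0.4,0,0,0,-0.9],[0,0,-0.4,0,0,0,-0.9],[0,0,-0.3,0,0,0,-0.9]]
  ]
}}

```text
time: 21.05
ee_pos: [0.5047, 0.2417, 0.1586]
tcp_rot: [-0.0, 0.865, 0.501, 0.0]
contact_force: [-0.1, 0.7, -6.9]
finger_gap: 0.0217
```

```bash
python3 - <<'E'
from fit import *
from plan import plan
n=np.load('qnest.npy')
plan([n[0],n[1],.31],np.degrees(n[2]),1)
p=grab_frame('scene')
crop(p['img'],320,110,440,270,4,'pics/s6.png')
E
```

```text
t 21.05 tcp [0.5047 0.2417 0.1586] yaw -29.85 tilt [ 6.e-04  4.e-04 -1.e+00] gap 0.0217 F [-0.1  0.7 -6.9] j [-0.85  0.62  0.56  1.84 -0.44  0.81 -0.59]
delta world [-0.0158 -0.4703  0.1514] dyaw 18.62
[-20.79, 11.02, -7.57, 0.0, 0.0, -2.17]
```

View pics/s6.png

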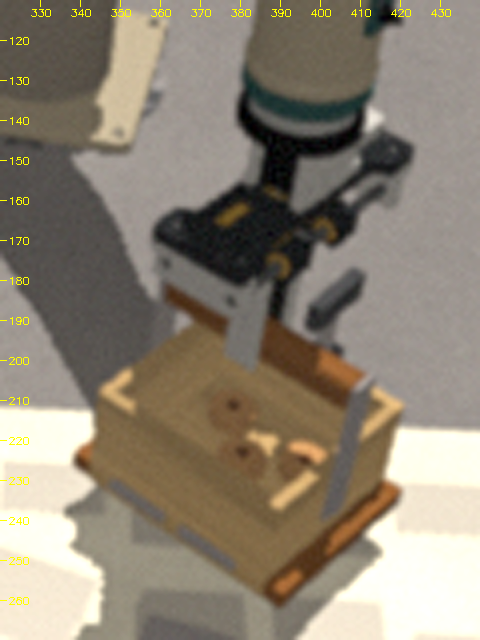

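Call:
{"name": "jog_arm", "arguments": {
  "steps": [
    [[0,0,-0.6,0,0,-0.2,-0.9],[0,0,-0.9,0,0,-0.3,-0.9],[0,0,-1,0,0,-0.3,-0.9],[0,0,-1,0,0,-0.3,-0.9],[0,0,-1,0,0,-0.3,-0.9],[-0.2,0.05,-1,0,0,-0.3,-0.9],[-0.4,0.1,-1,0,0,-0.27,-0.9],[-0.6,0.15,-0.8,0,0,-0.2,-0.9]]
  ]
}}

```text
time: 22.1
ee_pos: [0.5044, 0.2165, 0.3056]
tcp_rot: [0.0, 0.772, 0.636, 0.001]
contact_force: [-0.2, -1.0, -6.4]
finger_gap: 0.0216
```

```bash
python3 - <<'E'
from plan import *
n=np.load('qnest.npy')
plan([n[0],n[1],.315],np.degrees(n[2]),1)
E
```

```text
t 22.1 tcp [0.5044 0.2165 0.3056] yaw -11.05 tilt [ 1.3e-03  7.0e-04 -1.0e+00] gap 0.0216 F [-0.2 -1.  -6.4] j [-0.83  0.42  0.56  1.67 -0.25  1.11 -0.4 ]
delta world [-0.0156 -0.4451  0.0094] dyaw -0.18
[-21.99, 3.5, -0.47, 0.0, 0.0, 0.02]
```

Call:
{"name": "jog_arm", "arguments": {
  "steps": [
    [[-0.8,0.15,-0.3,0,0,0,-0.9],[-1,0.15,-0.2,0,0,0,-0.9],[-1,0.15,0,0,0,0,-0.9],[-1,0.15,0,0,0,0,-0.9],[-1,0.15,0,0,0,0,-0.9],[-1,0.15,0,0,0,0,-0.9],[-1,0.15,0,0,0,0,-0.9],[-1,0.15,0,0,0,0,-0.9]]
  ]
}}

```text
time: 23.1
ee_pos: [0.4974, 0.0578, 0.3138]
tcp_rot: [-0.0, 0.773, 0.635, -0.0]
contact_force: [-0.1, 0.4, -6.9]
finger_gap: 0.0218
```

Call:
{"name": "jog_arm", "arguments": {
  "steps": [
    [[-1,0.16,0,0,0,0,-0.9],[-1,0.16,0,0,0,0,-0.9],[-1,0.16,0,0,0,0,-0.9],[-1,0.16,0,0,0,0,-0.9],[-1,0.16,0,0,0,0,-0.9],[-1,0.16,0,0,0,0,-0.9],[-1,0.16,0,0,0,0,-0.9],[-1,0.16,0,0,0,0,-0.9]]
  ]
}}

```text
time: 24.1
ee_pos: [0.4912, -0.104, 0.3138]
tcp_rot: [-0.0, 0.773, 0.635, 0.0]
contact_force: [-0.1, -1.0, -5.8]
finger_gap: 0.0215
```

Call:
{"name": "jog_arm", "arguments": {
  "steps": [
    [[-1,0.16,0,0,0,0,-0.9],[-1,0.16,0,0,0,0,-0.9],[-1,0.16,0,0,0,0,-0.9],[-0.9,0.16,0,0,0,0,-0.9],[-0.7,0.1,0,0,0,0,-0.9],[-0.4,0.1,0,0,0,0,-0.9],[-0.2,0.05,0,0,0,0,-0.9],[0,0,0,0,0,0,-0.9]]
  ]
}}

```text
time: 25.1
ee_pos: [0.4889, -0.208, 0.3138]
tcp_rot: [-0.0, 0.773, 0.635, 0.0]
contact_force: [-0.8, -0.3, -6.9]
finger_gap: 0.0217
```

```bash
python3 - <<'E'
from fit import *
from plan import plan
n=np.load('qnest.npy')
plan([n[0],n[1],.251],np.degrees(n[2]),1)
p=grab_frame('scene'); pickle.dump(p,open("scene7.pkl","wb")); crop(p['img'],140,70,290,230,4,'pics/s7.png')
p=grab_frame('top'); pickle.dump(p,open("top7.pkl","wb"));crop(p['img'],290,170,430,280,5,'pics/t7.png')
E
```

```text
t 25.1 tcp [ 0.4889 -0.208   0.3138] yaw -11.19 tilt [-2.e-04  3.e-04 -1.e+00] gap 0.0217 F [-0.8 -0.3 -6.9] j [-0.1   0.4   0.65  1.71 -0.27  1.12  0.44]
delta world [-0.     -0.0206 -0.0628] dyaw -0.04
[-1.01, 0.2, 3.14, 0.0, 0.0, 0.0]
```

View pics/s7.png

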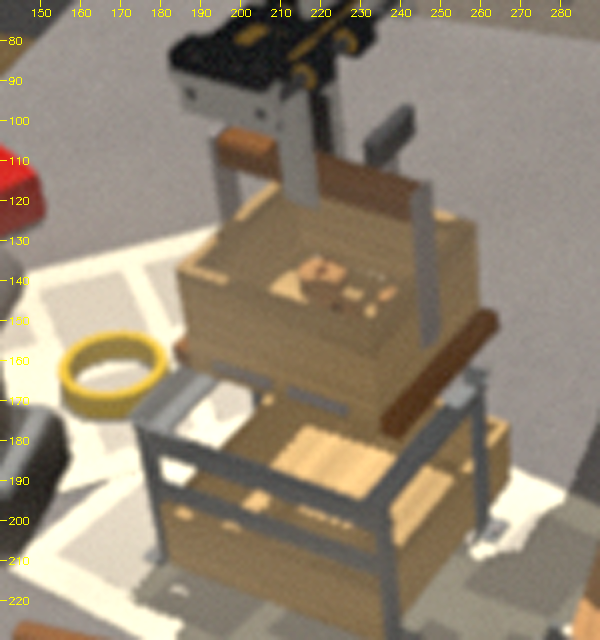

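View pics/t7.png

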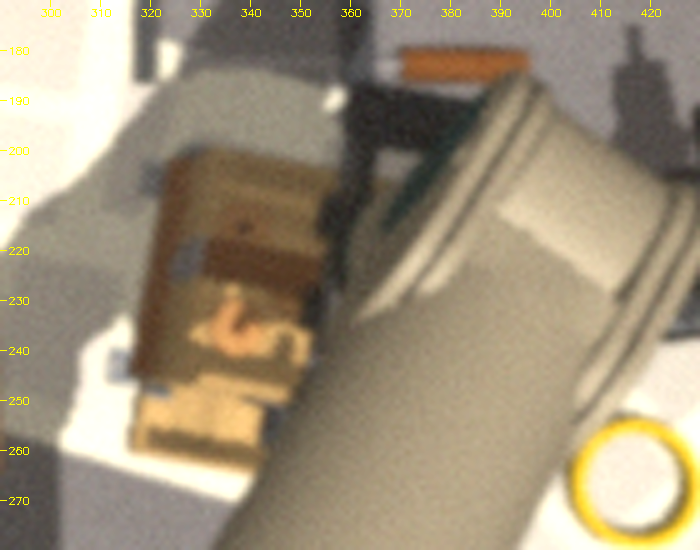

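Call:
{"name": "jog_arm", "arguments": {
  "steps": [
    [[-0.5,0.1,0.1,0,0,0,-0.9],[-0.4,0.1,0.3,0,0,0,-0.9],[-0.1,0,0.5,0,0,0,-0.9],[0,0,0.5,0,0,0,-0.9],[0,0,0.4,0,0,0,-0.9],[0,0,0.2,0,0,0,-0.9],[0,0,0,0,0,0,-0.9],[0,0,0,0,0,0,-0.9]]
  ]
}}

```text
time: 26.2
ee_pos: [0.4891, -0.2287, 0.2742]
tcp_rot: [0.0, 0.773, 0.635, 0.0]
contact_force: [-0.4, -0.4, -6.0]
finger_gap: 0.0214
```

```bash
python3 - <<'E'
from fit import *
from plan import plan
n=np.load('qnest.npy'); s=read_state()
plan([n[0],n[1],.251],np.degrees(n[2]),1)
m=1e-3
def rect(x0,x1,y0,y1,z): return [(x0*m,y0*m,z*m),(x1*m,y0*m,z*m),(x1*m,y1*m,z*m),(x0*m,y1*m,z*m)]
bm=[rect(-68,68,-75,75,85),rect(-68,68,-91,91,16),rect(-11,11,-75,75,152),rect(-112,-56,-6,6,132)]
nm=[rect(-122,78,-92,92,60),rect(-77,72,80,96,130),rect(-77,72,-96,-80,130)]
q=[*s["ee_pos"][:2],n[2]]; dz=s["ee_pos"][2]-.1223
col=[(0,255,0),(255,0,0),(0,0,255),(255,0,255)]
p=grab_frame('scene')
crop(p['img'],150,90,290,230,5,'pics/s8.png',draw=[(proj(p,tf(q,r)+[0,0,dz]),c) for r,c in zip(bm,col)]+[(proj(p,tf(n,r)),(0,255,255)) for r in nm])
E
```

```text
t 26.2 tcp [ 0.4891 -0.2287  0.2742] yaw -11.19 tilt [ 6.e-04 -3.e-04 -1.e+00] gap 0.0214 F [-0.4 -0.4 -6. ] j [-0.04  0.45  0.63  1.75 -0.3   1.04  0.51]
delta world [-0.0002  0.     -0.0232] dyaw -0.04
[-0.0, -0.01, 1.16, 0.0, 0.0, 0.0]
```

View pics/s8.png

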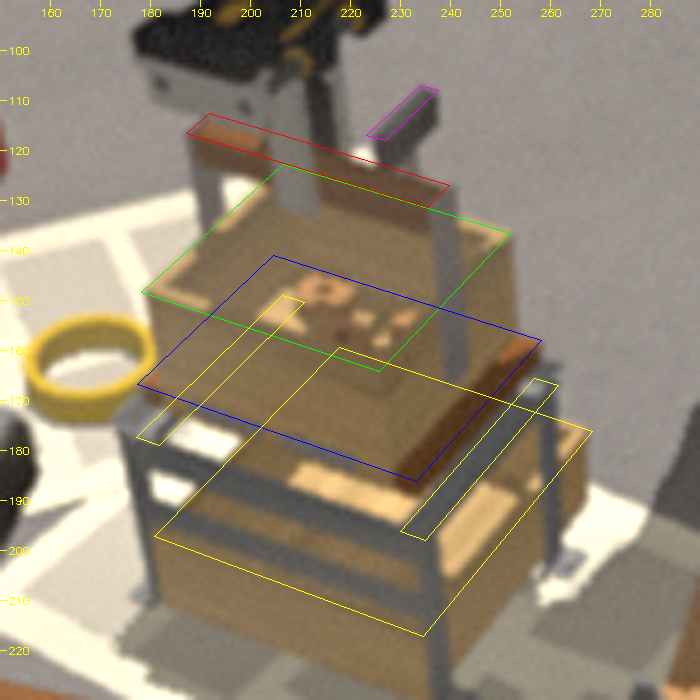

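```bash
python3 - <<'E'
from fit import *
p=grab_frame('scene'); pickle.dump(p,open("scene8.pkl","wb"))
crop(p['img'],170,100,270,190,8,'pics/s8z.png',step=5)
crop(p['img'],165,155,275,235,7,'pics/s8n.png',step=5)
E
```

```text
(no output)
```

View pics/s8z.png

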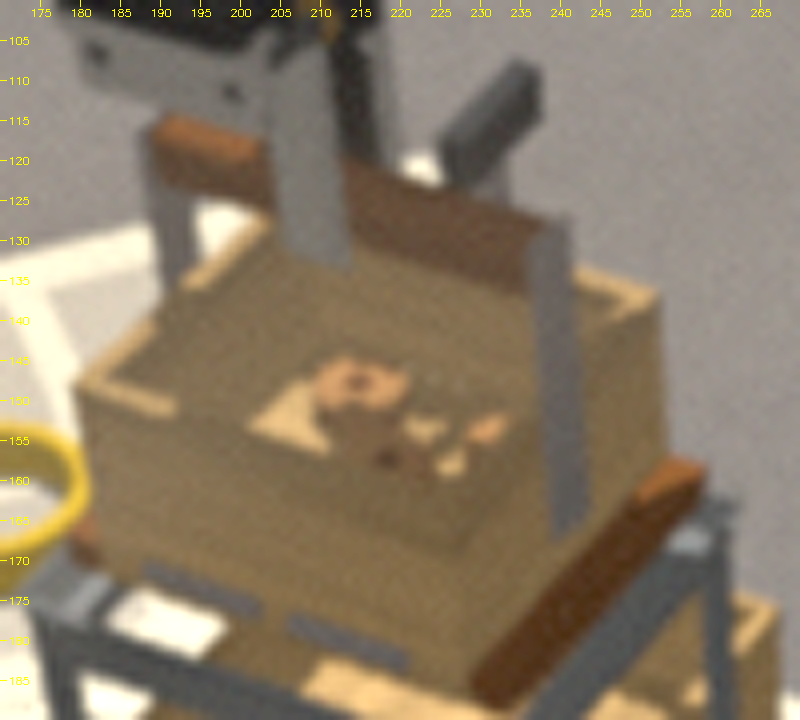

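View pics/s8n.png

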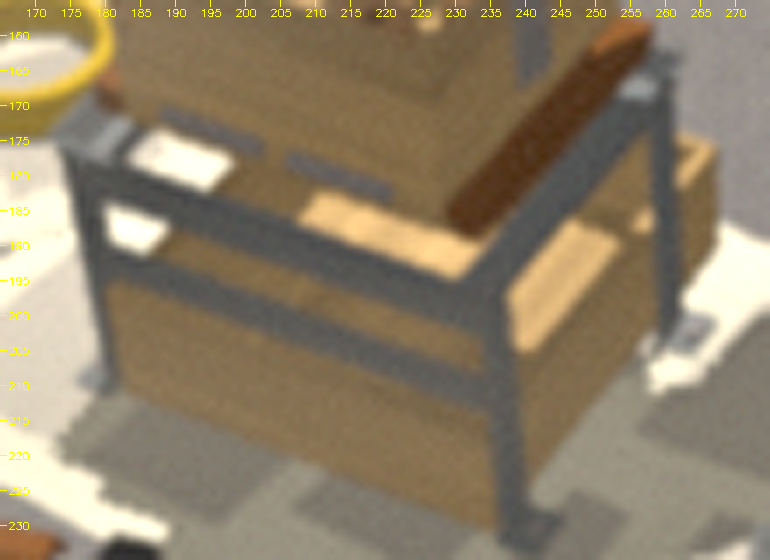

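```bash
python3 - <<'E'
from fit import *
n=np.load('qnest.npy'); S8=pickle.load(open("scene8.pkl","rb")); T5=pickle.load(open("top5.pkl","rb"))
m=1e-3
def linefit(pts,lines,q0,dz=0):
    def f(q):
        r=[]
        for p,X,uv in pts: r+=list((proj(p,tf(q,np.array(X)*m)+[0,0,dz])[0]-(np.array(uv)-.5)))
        for p,A,B,uvs in lines:
            a,b=proj(p,tf(q,np.array([A,B])*m)+[0,0,dz]); t=(b-a)/np.linalg.norm(b-a)
            for u in uvs: d=np.array(u)-.5-a; r.append(t[0]*d[1]-t[1]*d[0])
        return np.array(r)
    r=least_squares(f,q0); print(r.x.round(4),np.degrees(r.x[2]).round(2),r.fun.round(1)); return r.x
print("nest scene"); linefit([(S8,(-122,92,60),(267.3,175.5)),(S8,(-122,92,0),(267.3,190.7))],[(S8,(78,-92,0),(78,92,0),[(183,210.5),(208,220),(233,230)]),(S8,(-122,92,0),(78,92,0),[(246,218),(257,204)]),(S8,(78,-92,60),(78,92,60),[(190,199),(225,211)])],n)
print("nest top"); linefit([(T5,(-122,92,60),(316,260)),(T5,(-122,-92,60),(369.5,270))],[(T5,(-77,80,130),(72,80,130),[(325,243),(332,208)]),(T5,(-77,-80,130),(72,-80,130),[(374.5,250),(381.5,213)]),(T5,(-77,-96,130),(72,-96,130),[(380,250),(386,218)]),(T5,(-122,92,60),(-122,-92,60),[(330,262.5),(350,266.5)])],n)
s=read_state(); dz=s["ee_pos"][2]-.1223; print(s["ee_pos"].round(4),dz)
print("box scene"); linefit([(S8,(68,-75,85),(179.5,147.7)),(S8,(-68,75,85),(252.5,136.3)),(S8,(-11,-75,152),(191,114)),(S8,(-112,6,132),(237.7,107.8))],[(S8,(68,75,85),(68,-75,85),[(180,148.3),(190,151.5)]),(S8,(68,75,0),(68,-75,0),[(190,170.5),(218,182.5)]),(S8,(68,91,16),(-68,91,16),[(240,176),(255,159.5)])],n,dz)
E
```

```text
nest scene
[ 0.4844 -0.2326 -0.1988] -11.39 [ 0.4 -0.4  0.9 -1.   0.1 -0.   0.3 -0.5 -0.3 -0.5 -1.6]
nest top
[ 0.4912 -0.2281 -0.2037] -11.67 [-0.  -0.5  0.4  0.6  0.1  0.3 -0.3 -0.   0.   0.3  0.1 -0. ]
[ 0.4891 -0.2287  0.2742] 0.15189215689941282
box scene
[ 0.4836 -0.2299 -0.1864] -10.68 [-0.8 -0.4 -0.3 -1.1  1.1 -2.5 -0.1 -1.  -0.5 -0.5  3.3  1.  -1.  -0.5]
```

Call:
{"name": "jog_arm", "arguments": {
  "steps": [
    [[-0.07,0,0.1,0,0,0.03,-0.9],[0,0,0.2,0,0,0,-0.9],[0,0,0.2,0,0,0,-0.9],[0,0,0.2,0,0,0,-0.9],[0,0,0.15,0,0,0,-0.9],[0,0,0.1,0,0,0,-0.9],[0,0,0.05,0,0,0,-0.9],[0,0,0,0,0,0,-0.9]]
  ]
}}

```text
time: 27.3
ee_pos: [0.4886, -0.23, 0.2539]
tcp_rot: [-0.0, 0.774, 0.633, -0.0]
contact_force: [0.1, 1.2, -6.0]
finger_gap: 0.0215
```

```bash
python3 - <<'E'
from fit import *
from plan import plan
n=np.load('qnest.npy'); s=read_state()
plan([n[0],n[1],.2523],np.degrees(n[2]),1)
print(s["wrist_torque"])
p=grab_frame('scene'); pickle.dump(p,open("scene9.pkl","wb"))
crop(p['img'],165,105,275,205,7,'pics/s9.png')
E
```

```text
t 27.3 tcp [ 0.4886 -0.23    0.2539] yaw -11.46 tilt [-0. -0. -1.] gap 0.0215 F [ 0.1  1.2 -6. ] j [-0.03  0.47  0.62  1.77 -0.32  0.99  0.52]
delta world [ 0.0003  0.0013 -0.0016] dyaw 0.23
[0.07, 0.0, 0.08, 0.0, 0.0, -0.03] 
[-0.10260312  0.02542404 -0.00813668]
```

View pics/s9.png

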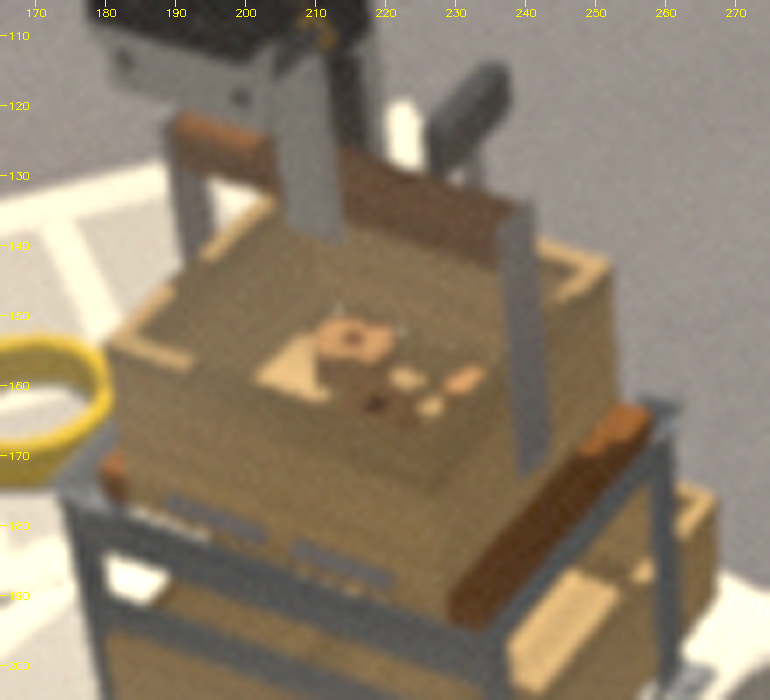

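Call:
{"name": "jog_arm", "arguments": {
  "steps": [
    [[0,0,0.05,0,0,0,-0.9],[0,0,0.04,0,0,0,-0.9],[0,0,0.03,0,0,0,-0.9],[0,0,0,0,0,0,-0.9],[0,0,0,0,0,0,-0.9],[0,0,0,0,0,0,-0.9],[0,0,0,0,0,0,-0.9],[0,0,0,0,0,0,-0.9]]
  ]
}}

```text
time: 28.35
ee_pos: [0.4886, -0.23, 0.2521]
tcp_rot: [0.0, 0.774, 0.633, 0.0]
contact_force: [-2.7, 2.5, 4.8]
finger_gap: 0.0217
```

```bash
python3 - <<'E'
from plan import *
s=read_state()
plan([.4886,-.23,.2523],-11.46,1)
E
```

```text
t 28.35 tcp [ 0.4886 -0.23    0.2521] yaw -11.46 tilt [ 5.e-04  2.e-04 -1.e+00] gap 0.0217 F [-2.7  2.5  4.8] j [-0.02  0.48  0.62  1.78 -0.32  0.99  0.52]
delta world [0.     0.     0.0002] dyaw 0.0
[0.0, 0.0, -0.01, 0.0, 0.0, -0.0]
```

Call:
{"name": "jog_arm", "arguments": {
  "steps": [
    [[0,0,0,0,0,0,0.06],[0,0,0,0,0,0,0.06],[0,0,-0.2,0,0,0,0.06],[0,0,-0.6,0,0,0,0.06],[0,0,-0.9,0,0,0,0.06],[0,0,-0.9,0,0,0.3,0.06],[0,0,-0.5,0,0,0.8,0.06],[0,-0.2,0,0,0,1,0.06]]
  ]
}}

```text
time: 29.35
ee_pos: [0.4856, -0.2292, 0.3152]
tcp_rot: [0.001, 0.865, 0.502, 0.001]
contact_force: [-0.5, 1.2, 0.1]
finger_gap: 0.0499
```

```bash
python3 - <<'E'
from fit import *
from plan import plan
plan([.4063,-.2133,.300],-99,11)
p=grab_frame('scene'); pickle.dump(p,open("scene10.pkl","wb"))
q=[.4886,-.23,np.radians(-11.46)]
dr=[]
for a,c in ((0,(0,255,0)),(.15,(0,0,255))):
    R2=np.array([[np.cos(a),-np.sin(a)],[np.sin(a),np.cos(a)]])
    h=np.array([(-28,-6),(28,-6),(28,6),(-28,6)])@R2.T+[-84,0]
    dr.append((proj(p,tf(q,np.c_[h,np.full(4,262)]*1e-3)),c))
crop(p['img'],165,85,275,205,6,'pics/s10.png',draw=dr)
E
```

```text
t 29.35 tcp [ 0.4856 -0.2292  0.3152] yaw -29.77 tilt [ 0.0029 -0.0011 -1.    ] gap 0.0499 F [-0.5  1.2  0.1] j [-0.11  0.43  0.74  1.69 -0.31  1.14  0.2 ]
delta world [-0.0793  0.0159 -0.0152] dyaw -69.23
[-0.12, -0.35, 0.07, 0.0, 0.0, 0.73] 
[-0.15, -0.33, 0.07, 0.0, 0.0, 0.73] 
[-0.19, -0.32, 0.07, 0.0, 0.0, 0.73] 
[-0.22, -0.29, 0.07, 0.0, 0.0, 0.73] 
[-0.25, -0.27, 0.07, 0.0, 0.0, 0.73] 
[-0.28, -0.24, 0.07, 0.0, 0.0, 0.73] 
[-0.31, -0.2, 0.07, 0.0, 0.0, 0.73] 
[-0.33, -0.17, 0.07, 0.0, 0.0, 0.73] --
[-0.34, -0.13, 0.07, 0.0, 0.0, 0.73] 
[-0.36, -0.09, 0.07, 0.0, 0.0, 0.73] 
[-0.36, -0.05, 0.07, 0.0, 0.0, 0.73]
```

View pics/s10.png

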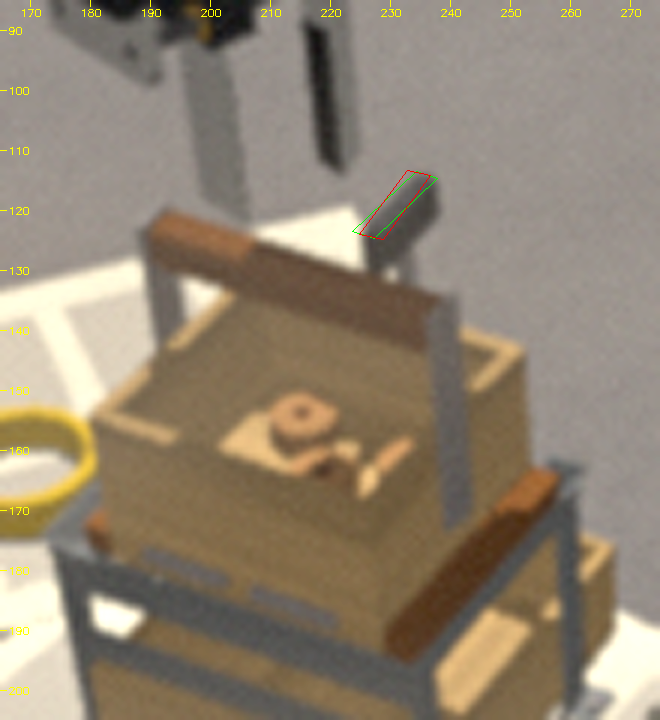

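Call:
{"name": "jog_arm", "arguments": {
  "steps": [
    [[-0.1,-0.35,0.1,0,0,0.85,0.06],[-0.15,-0.35,0.1,0,0,0.85,0.06],[-0.2,-0.35,0.1,0,0,0.85,0.06],[-0.3,-0.35,0.1,0,0,0.85,0.06],[-0.35,-0.3,0.1,0,0,0.85,0.06],[-0.4,-0.25,0,0,0,0.85,0.06],[-0.45,-0.2,0,0,0,0.85,0.06],[-0.45,-0.15,0,0,0,0.8,0.06]]
  ]
}}

```text
time: 30.4
ee_pos: [0.4158, -0.2158, 0.304]
tcp_rot: [-0.0, 1.0, 0.021, 0.0]
contact_force: [0.2, 0.7, -0.0]
finger_gap: 0.0497
```

```bash
python3 - <<'E'
from plan import *
plan([.4063,-.2133,.232],-99,1)
E
```

```text
t 30.4 tcp [ 0.4158 -0.2158  0.304 ] yaw -87.62 tilt [ 7.e-04  1.e-04 -1.e+00] gap 0.0497 F [ 0.2  0.7 -0. ] j [-0.33  0.41  1.07  1.88 -0.4   1.09 -0.63]
delta world [-0.0095  0.0025 -0.072 ] dyaw -11.38
[-0.47, -0.14, 3.6, 0.0, 0.0, 1.32]
```

Call:
{"name": "jog_arm", "arguments": {
  "steps": [
    [[-0.2,-0.1,0,0,0,0.2,0.06],[-0.15,0,0.3,0,0,0.2,0.06],[0,0,0.5,0,0,0,0.06],[0,0,0.5,0,0,0,0.06],[0,0,0.3,0,0,0,0.06],[0,0,0,0,0,0,0.06],[0,0,0,0,0,0,0.06],[0,0,0,0,0,0,0.06]]
  ]
}}

```text
time: 31.4
ee_pos: [0.409, -0.2141, 0.2717]
tcp_rot: [0.0, 1.0, -0.008, 0.0]
contact_force: [-0.3, -0.0, -0.8]
finger_gap: 0.0499
```

```bash
python3 - <<'E'
from plan import *
from crop import crop
plan([.4063,-.2133,.232],-94,1)
p=grab_frame('scene');crop(p['img'],165,65,275,185,6,'pics/s11.png')
p=grab_frame('top');crop(p['img'],290,170,430,280,5,'pics/t11.png')
E
```

```text
t 31.4 tcp [ 0.409  -0.2141  0.2717] yaw -90.95 tilt [ 5.e-04 -2.e-04 -1.e+00] gap 0.0499 F [-0.3 -0.  -0.8] j [-0.31  0.44  1.06  1.95 -0.45  1.02 -0.64]
delta world [-0.0027  0.0008 -0.0397] dyaw -3.05
[-0.14, -0.04, 1.98, 0.0, 0.0, 0.35]
```

View pics/s11.png

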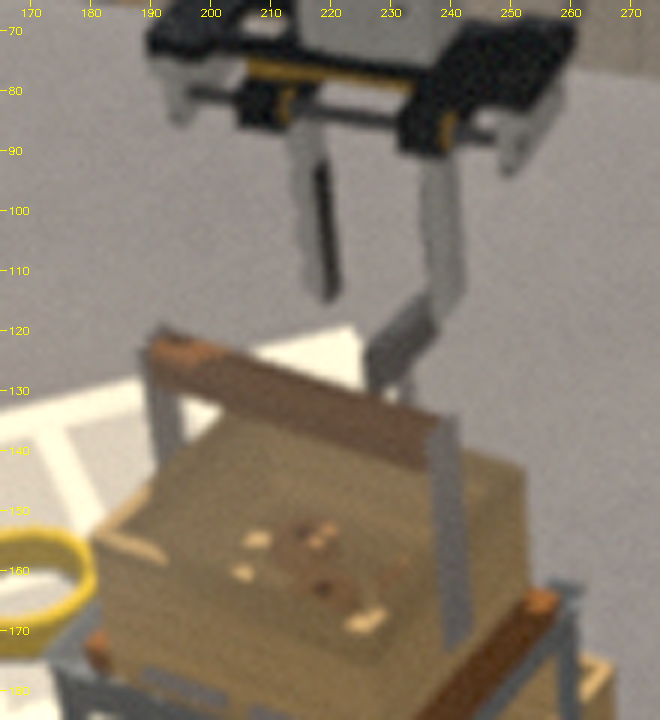

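View pics/t11.png

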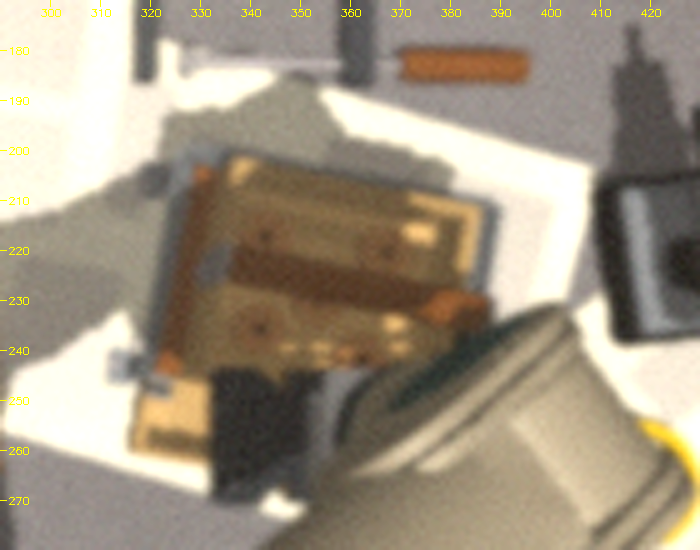

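Call:
{"name": "jog_arm", "arguments": {
  "steps": [
    [[-0.13,0,0.3,0,0,0.2,0.06],[0,0,0.5,0,0,0,0.06],[0,0,0.5,0,0,0,0.06],[0,0,0.4,0,0,0,0.06],[0,0,0.25,0,0,0,0.06],[0,0,0,0,0,0,-0.3],[0,0,0,0,0,0,-1],[0,0,0,0,0,0,-1]]
  ],
  "squeeze": 12
}}

```text
time: 32.5
ee_pos: [0.4064, -0.214, 0.2327]
tcp_rot: [0.0, 1.0, -0.023, 0.0]
contact_force: [-0.5, 0.4, 0.2]
finger_gap: 0.0231
```

```bash
python3 - <<'E'
from plan import *
from crop import crop
plan([.4063,-.2133,.232],-94,1)
p=grab_frame('scene');crop(p['img'],165,65,275,185,6,'pics/s12.png')
E
```

```text
t 32.5 tcp [ 0.4064 -0.214   0.2327] yaw -92.67 tilt [ 5.e-04 -2.e-04 -1.e+00] gap 0.0231 F [-0.5  0.4  0.2] j [-0.27  0.49  1.02  2.01 -0.52  0.93 -0.6 ]
delta world [-0.0001  0.0007 -0.0007] dyaw -1.33
[-0.01, -0.04, 0.04, 0.0, 0.0, 0.15]
```

View pics/s12.png

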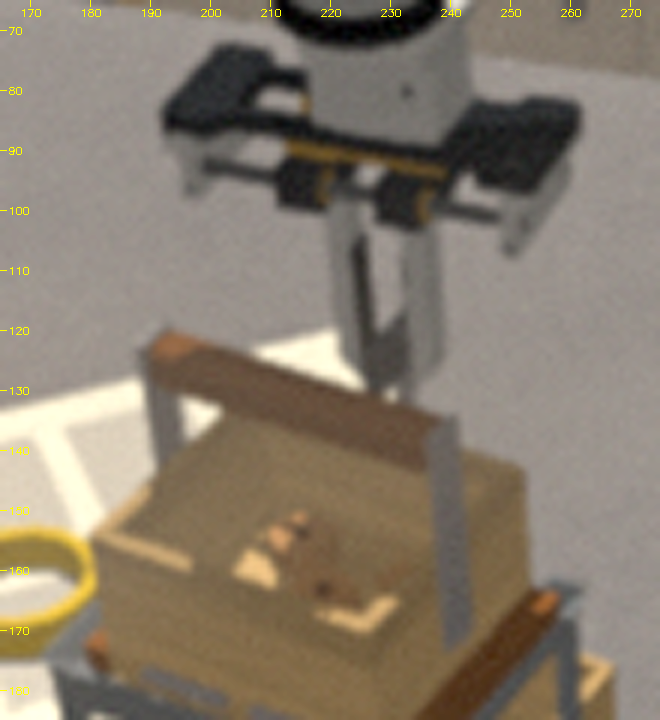

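Call:
{"name": "jog_arm", "arguments": {
  "steps": [
    [[0,0,0,0,0,0,-1],[0,0,0,0,0,0,-1],[0,0,0,0,0,-0.3,-1],[0,0,0,0,0,-0.5,-1],[0,0,0,0,0,-0.6,-1],[0,0,0,0,0,-0.6,-1],[0,0,0,0,0,-0.6,-1],[0,0,0,0,0,-0.6,-1]]
  ]
}}

```text
time: 33.55
ee_pos: [0.406, -0.2126, 0.2325]
tcp_rot: [-0.001, 0.976, 0.217, 0.0]
contact_force: [-0.3, 5.4, 3.7]
finger_gap: 0.0119
```

```bash
python3 - <<'E'
from plan import *
plan([.4063,-.214,.232],-30,1)
print(read_state()["wrist_torque"])
E
```

```text
t 33.55 tcp [ 0.406  -0.2126  0.2325] yaw -64.98 tilt [-5.0e-04  2.4e-03 -1.0e+00] gap 0.0119 F [-0.3  5.4  3.7] j [-0.19  0.43  0.87  2.01 -0.43  0.89 -0.23]
delta world [ 0.0003 -0.0014 -0.0005] dyaw 34.98
[-0.02, 0.07, 0.02, 0.0, 0.0, -4.07] 
[ 1.03124874  0.3639288  -0.10131627]
```

Call:
{"name": "jog_arm", "arguments": {
  "steps": [
    [[0,0,0,0,0,-0.6,-1],[0,0,0,0,0,-0.6,-1],[0,0,0,0,0,-0.6,-1],[0,0,0,0,0,-0.6,-1],[0,0,0,0,0,-0.6,-1],[0,0,0,0,0,-0.6,-1],[0,0,0,0,0,-0.3,-1],[0,0,0,0,0,0,-1]]
  ]
}}

```text
time: 34.55
ee_pos: [0.4065, -0.2137, 0.2325]
tcp_rot: [-0.0, 0.873, 0.487, 0.0]
contact_force: [1.7, 3.4, 0.8]
finger_gap: 0.0118
```

```bash
python3 - <<'E'
from plan import *
from crop import crop
plan([.4063,-.214,.232],-30,1)
p=grab_frame('scene');crop(p['img'],150,85,290,235,5,'pics/s13.png')
E
```

```text
t 34.55 tcp [ 0.4065 -0.2137  0.2325] yaw -31.68 tilt [ 5.e-04  4.e-04 -1.e+00] gap 0.0118 F [1.7 3.4 0.8] j [-0.08  0.39  0.7   2.   -0.33  0.86  0.24]
delta world [-0.0002 -0.0003 -0.0005] dyaw 1.68
[-0.02, 0.0, 0.03, 0.0, 0.0, -0.2]
```

View pics/s13.png

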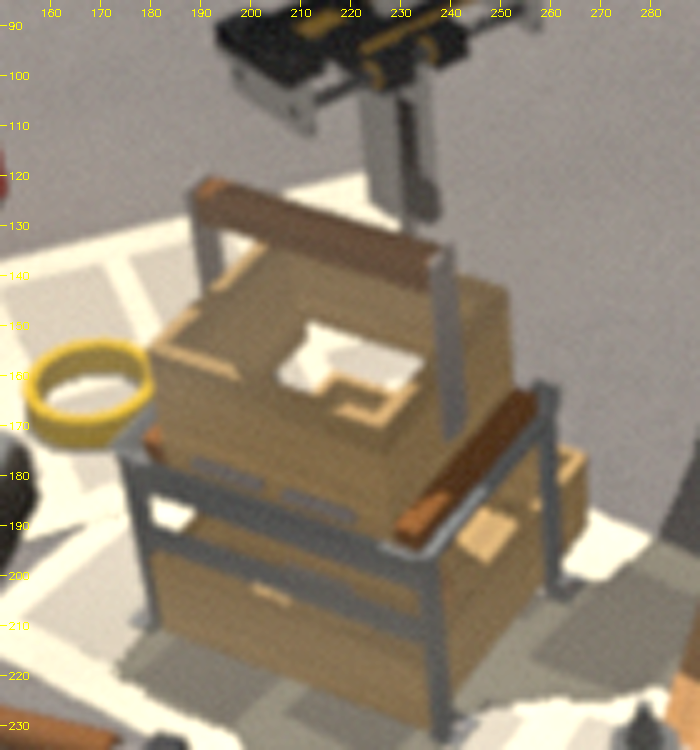

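Call:
{"name": "jog_arm", "arguments": {
  "steps": [
    [[0,0,0,0,0,0,-0.2],[0,0,0,0,0,0,0],[0,0,0,0,0,0,0],[0,0,-0.4,0,0,0,0],[0,0,-0.8,0,0,0,0],[0,0,-1,0,0,0,0],[0,0,-1,0,0,0,0],[0,0,-1,0,0,0,0]]
  ]
}}

```text
time: 35.6
ee_pos: [0.4062, -0.2142, 0.3176]
tcp_rot: [0.0, 0.873, 0.487, 0.0]
contact_force: [1.0, 0.1, -0.5]
finger_gap: 0.0472
```

Call:
{"name": "jog_arm", "arguments": {
  "steps": [
    [[0.5,-0.5,-0.8,0,0,0,0],[0.8,-0.4,0,0,0,0,0],[1,-0.2,0,0,0,0,0],[1,-0.2,0,0,0,0,0],[1,-0.2,0,0,0,0,0],[1,-0.2,0,0,0,0,0],[0.9,-0.2,0,0,0,0,0],[0.5,0,0,0,0,0,0]]
  ]
}}

```text
time: 36.6
ee_pos: [0.4445, -0.0792, 0.3329]
tcp_rot: [0.0, 0.873, 0.488, 0.0]
contact_force: [0.1, -0.6, -0.3]
finger_gap: 0.0472
```

```bash
python3 - <<'E'
from plan import *
from crop import crop
s=read_state();print(s["time"],s["ee_pos"],s["joint_pos"].round(2),s["joint_velocities"].round(2))
p=grab_frame('scene');cv2.imwrite('pics/s14f.png',p['img']);crop(p['img'],150,85,290,235,5,'pics/s14.png')
p=grab_frame('top');cv2.imwrite('pics/t14f.png',p['img']);crop(p['img'],290,180,410,280,6,'pics/t14.png')
print([(round(float(d["conf"]),2),w(p,d["at"]).round(3).tolist()) for d in spot_in(p,"wheel0")])
E
```

```text
36.6 [ 0.44453747 -0.07920205  0.33285822] [-0.45  0.24  0.71  1.86 -0.18  1.1  -0.22] [-0.09  0.06 -0.03 -0.06 -0.02  0.01 -0.13]
[(0.25, [0.526, -0.249, 0.113])]
```

View pics/s14f.png

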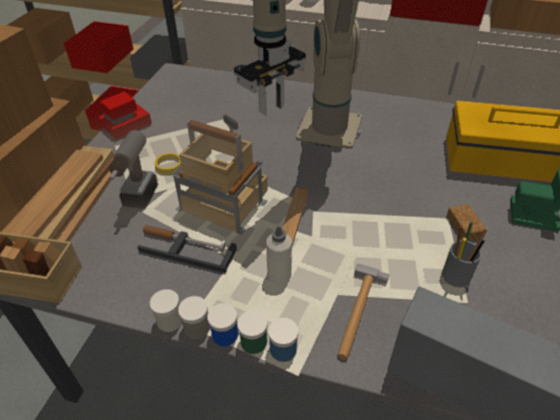

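View pics/s14.png

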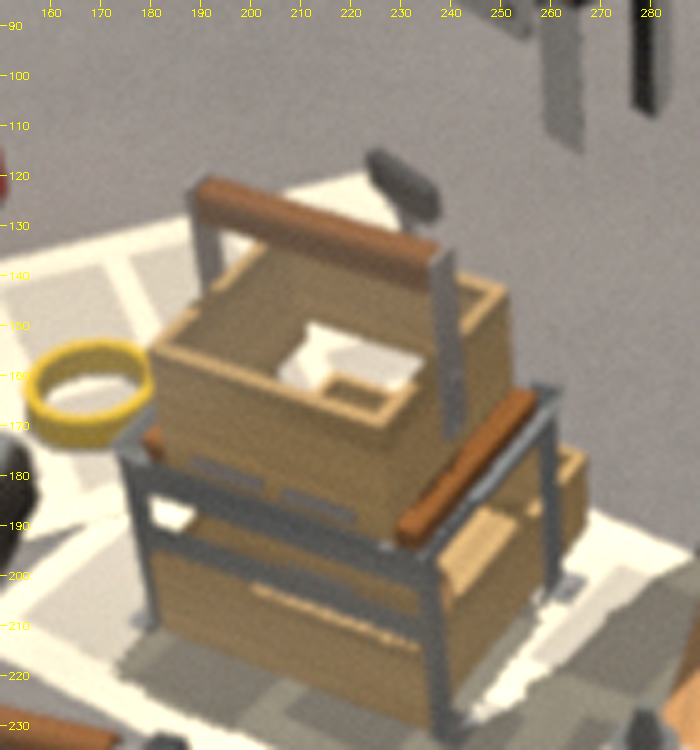

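View pics/t14.png

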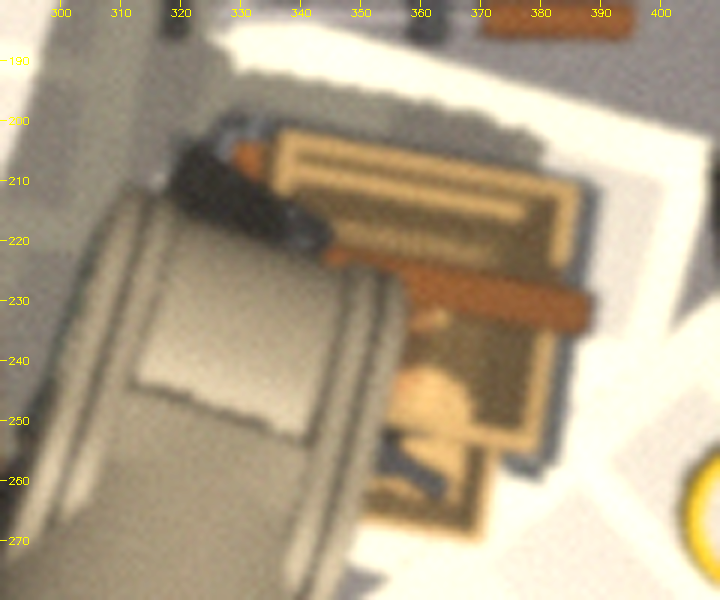

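View pics/t14f.png

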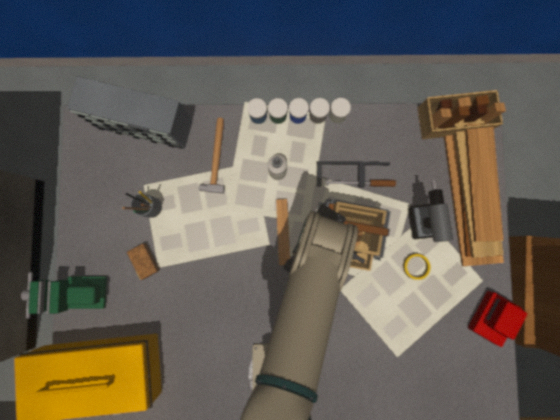

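Call:
{"name": "jog_arm", "arguments": {
  "steps": [
    [[1,-0.4,0,0,0,0,0],[1,-0.4,0,0,0,0,0],[1,-0.4,0,0,0,0,0],[1,-0.4,0,0,0,0,0],[1,-0.4,0,0,0,0,0],[1,-0.4,0,0,0,0,0],[1,-0.4,0,0,0,0,0],[0.7,-0.3,0,0,0,0,0]]
  ]
}}

```text
time: 37.75
ee_pos: [0.4724, 0.0836, 0.3325]
tcp_rot: [0.0, 0.873, 0.487, -0.0]
contact_force: [0.3, -0.5, 0.2]
finger_gap: 0.0472
```

```bash
python3 - <<'E'
from plan import *
from crop import crop
p=grab_frame('top');cv2.imwrite('pics/t15f.png',p['img']);crop(np.clip(p['img'].astype(float)*1.5,0,255).astype(np.uint8),310,185,400,275,8,'pics/t15.png')
print(read_state()["time"],read_state()["ee_pos"])
for m in ("batten","wheel0"): print(m,[(round(float(d["conf"]),2),w(p,d["at"]).round(3).tolist()) for d in spot_in(p,m)])
E
```

```text
37.8 [0.47261654 0.0859276  0.33233613]
batten [(0.97, [0.484, -0.002, 0.02]), (0.62, [0.435, -0.216, 0.004])]
wheel0 [(0.63, [0.473, -0.23, 0.038]), (0.48, [0.477, -0.256, 0.028]), (0.37, [0.41, -0.205, 0.26]), (0.37, [0.484, -0.002, 0.015])]
```

View pics/t15.png

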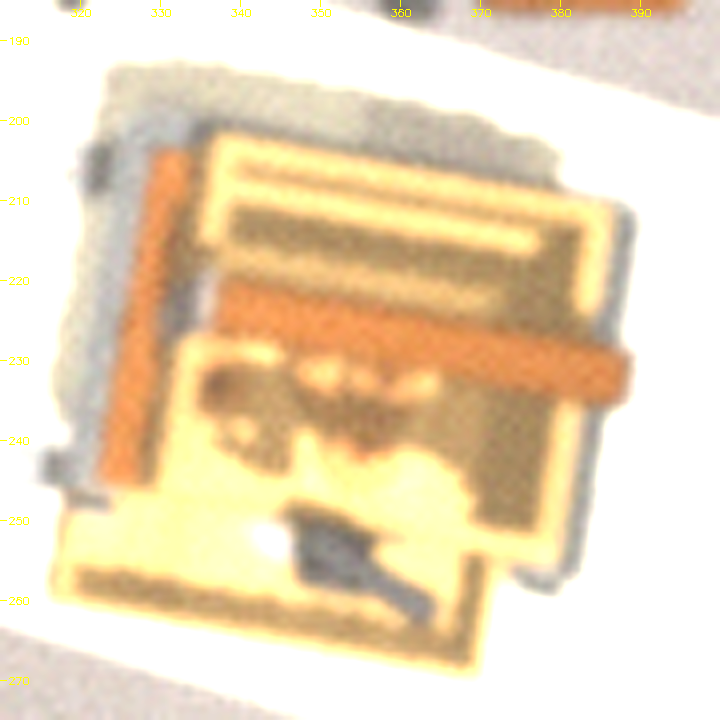

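```bash
python3 -c "
from bench import *
print(job_done())"
```

```text
the job is handed in; nothing more can be done
None
```

The job is done and handed in at about 38 s of robot time, with no verdict reported.

**Batten:** I lifted it off the stand and laid it flat on the bench about 0.2 m to the left, at x 0.49, y 0.0. My first grip was too low to lower it all the way to the bench. So I set it back on the stand, gripped it 8 mm higher, and then carried it.

**Box:** I carried it level by its bar with the floor shut and lowered it into the stand with the latch at the open front. It touched down at a tool height of 0.2521 m, against 0.2523 m predicted for a seated box. I then let go.

**Latch:** I turned the T handle to about 1.2 rad, released it, and backed the arm away.

**Last checks:**
- **Floor:** the pictures show it hanging open and the box still in place.
- **Other things:** the whole-bench pictures after emptying show them where they started, judged by eye.
- **Forces:** the highest I saw were below 10 N, read between moves.
- **Wheels:** none show in the box. In the last top view I made out what look like five in the crate, but some overlap or are shadowed. The wheel detector clearly reported only two, at heights of about 0.03 to 0.04 m.

**Disagreement between cameras:** the two cameras placed the stand up to about 7 mm apart. I aligned box and stand within the same picture before lowering the box, and the lowering met no sideways force.

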